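Blank and load a rotary sample changer

TASK

Set up the sample changer for a run: clear the used grey-lidded cup off the plate into the steel tray, stand the white reference cup on the white ring, and only with it there turn the zero knob until the meter needle points into the green zero band. Stand each coloured sample cup that is there centred on the ring of its own colour, and when all are loaded press the green start key. The plate runs freely: do not let it spin, have its red tick at the red home line whenever you zero, press the key or finish, and leave the bottle, timer and marker where they are.

Things in the scene. Friction and masses are not known exactly. Their poses are not given: they have to be found in the camera images.
- changer: rotary sample changer, a fixed white instrument: round base 256 mm across under a free dark plate, beside it a low console (176 x 116 mm, top 42 mm up). Origin on the plate's axis at worktop height; x away from the robot (turned by its yaw), y to the console, centred at y = 205 mm. An index nose (30 x 34 mm, 46 mm high) with a red home line stands before the plate at x = -143 mm
- plate (a joint): angle of the plate, rad, anticlockwise from above; 0 = home: the red tick at its rim by the white ring meets the red line of the index nose. The plate is 248 mm across, its top 50 mm above the worktop. It weighs 2 kg, has a ball bearing and no lock: 0.012 N m (0.2 N at a ring) sets it turning and it coasts. A push along a radius does not turn it
- hub (a point): centre of the plate's upright hub grip, a round stud 22 mm across that rises 26 mm above the plate; this point is on the axis, 13 mm above the plate. Pinched and twisted, it turns the plate
- mark_ref (a point): centre of the white ring on the plate, at the plate's top surface, 70 mm from the axis (each ring is 53 mm outside, 43 mm inside; the five are 72 degrees apart). Place of the reference cup
- zero_knob (a joint): angle of the zero knob on the console, rad, positive anticlockwise seen from above, range -3 to 3; it stays where it is left (friction about 0.03 N m). It drives the meter needle
- knob_grip (a point): on the axis of the zero knob, a round black knob 32 mm across whose top is 26 mm above the console, upright axis; this point is 10 mm below its top
- needle (a joint): angle of the red needle of the round meter (face 73 mm, flat on the console), rad, anticlockwise from above; 0 = pointing at the middle of the green zero band (away from the robot). Geared to the zero knob: needle = 0.35 x knob angle. The green band reaches 0.08 rad (4.6 degrees) to each side
- start_key (a joint): travel of the start key, m: 0 up, 0.006 fully down (spring, 4 N); counts as pressed past 0.003; it springs back
- start_key_top (a point): centre of the top of the start key, a round green push button 24 mm across, 6 mm proud of its collar, on the console, pressed straight down
- cup_ref: reference cup, 42 mm across, 24 mm high, about 0.09 kg; black foot with the window in its underside, white screw lid; origin at the centre of the underside, z up. Stands on the worktop at the start
- cup_used: used cup of the last run, 42 mm across, 24 mm high, about 0.09 kg; black foot with the window in its underside, grey screw lid; origin at the centre of the underside, z up. Stands on the white ring at the start
- tray: shallow steel tray for used cups, fixed, 110 mm (its x) by 110 mm (its y), walls 4 mm thick and 18 mm high, floor 4 mm above the worktop; origin at the centre of its underside
- bottle_red_cap: bystander: small white reagent bottle with a red cap, 38 mm across, 70 mm high; origin at the centre of its underside
- timer: bystander: white bench timer 52 x 66 x 20 mm, lying flat; origin at the centre of its underside
- marker_red: bystander: red marker pen 121 mm long, 13 mm thick, lying along its y; origin at its underside
- mark_red (a point): centre of the red ring on the plate, at its top surface, 70 mm from the axis
- cup_red: sample cup, 42 mm across, 24 mm high, about 0.09 kg; black foot with the window in its underside, red screw lid; origin at the centre of the underside, z up. Absent in some starts (None)
- mark_blue (a point): centre of the blue ring on the plate, at its top surface, 70 mm from the axis
- cup_blue: sample cup, 42 mm across, 24 mm high, about 0.09 kg; black foot with the window in its underside, blue screw lid; origin at the centre of the underside, z up. Absent in some starts (None)
- mark_yellow (a point): centre of the yellow ring on the plate, at its top surface, 70 mm from the axis
- cup_yellow: sample cup, 42 mm across, 24 mm high, about 0.09 kg; black foot with the window in its underside, yellow screw lid; origin at the centre of the underside, z up. Absent in some starts (None)
- mark_green (a point): centre of the green ring on the plate, at its top surface, 70 mm from the axis
- cup_green: sample cup, 42 mm across, 24 mm high, about 0.09 kg; black foot with the window in its underside, green screw lid; origin at the centre of the underside, z up. Absent in some starts (None)

How it is judged:
By the outcome, as a careful person would: the job done as asked, in the order asked, and still so for the second after the job is handed in, with the robot touching nothing.
Of cup_red, cup_blue, cup_yellow, cup_green only 2 to 4 are there at a start; the rules pass over those that are not, and their reading is None.
At some moment in a run one of cup_ref, cup_red, cup_blue, cup_yellow, cup_green may be knocked a few centimetres aside while the robot is not near it.
Once in a run the grip may slacken for a moment while it holds something.
It also fails if it takes over 210 s, if anything falls off the work surface, if the arm or the gripper's body presses on something with over 40 N, if the wrist force passes 120 N, or if a joint passes its speed limit or range.

ROBOT

A 6-joint arm with a two-finger parallel gripper is mounted at the origin on a cart in front of the work surface, level with it; the furniture and walls round the work are solid. World frame = base frame: x ahead of the robot, y to its left, z up, the work surface at z = 0. Lengths are in m, angles in rad, forces in N, time in s.
With the tool pointing down it reaches from about 0.35 to 0.975 m from the base axis. Payload 7.1 kg.
Tool frame: the origin (TCP) lies midway between the tips of the shut fingers; the grasp point (between the pads) lies 19 mm behind it; z points along the fingers, x is the direction in which the jaws open and shut, and the axes are right-handed (so a half turn about z gives the same grasp; the last joint's range is limited). The gripper opens to 88 mm and grips with 3 to 60 N. Pads are 20 mm wide; open, the fingers measure 115 mm over their backs; the gripper's body (75 mm by 178 mm) begins 61 mm behind the grasp point.
Start: joints at [-1.139, 0.423, 1.63, -0, 1.089, -0.019], TCP at [0.272, -0.563, 0.223] pointing down, gripper open.
Joint ranges: [-3, 3], [-0.9, 2.11], [0.09, 2.58], [-1.31, 4.45], [0.11, 2.69], [-2.54, 2.54]. Speed limits (rad/s): [2.39, 2.39, 3.01, 3.14, 3.14, 3.14].

INTERFACE

Orientations are given as a unit quaternion [w, x, y, z].
In Python, from workcell import state, imaging, r gives the robot as it stands.
- The arm moves only by the tool step_arm, never from a script. Its argument "plan" is a list of rows, each a list of 6 numbers: the shift along the world's x, y, z in m, then the turn, a rotation vector about the world's x, y, z in degrees. A call has 1 to 5 rows; each row is the pose to reach, as a shift and turn from the pose commanded when the call began; what a row does not reach only later rows make up. A row lasts 1/8 s, in which the tool goes at most 62.5 mm and 10.7 degrees, less where a joint would pass 70% of its speed; a pose out of reach is approached as far as the arm can. A call with a gripper value outside its range is refused whole. "claw" is the opening, from 0 (shut) to 1 (fully open), set as the call begins (left out, the last holds). The fingers move at their own pace and stop on an object; "squeeze" is the grip in N (left out, the last holds). Time passes only in rows, so rows that repeat a pose let the fingers close. It gives the time, the measured TCP pose, the force and the opening at its end, in the units of the state.
- state(): the state, without advancing time (a new reading comes with each control period).
- imaging.capture(name): name is "scene" or "top" or "wrist"; returns a dict with "img" (480x640x3 uint8, blue, green, red), "range_z" (480x640 float32, m along the optical axis (not along the pixel's ray), 0 where there is no reading), "fx", "fy", "cx", "cy" (pixels), "R" (3x3) and "t" (3): a world point X has camera coordinates R X + t; the wrist camera has in their place "hand_eye" (4x4, takes a point from camera to tool coordinates, whose origin is the TCP and whose axes are the tool frame's). Camera axes: x right, y down, z forward; pixel columns grow to the right and rows downward; lengths in m; the calibration is good to about 2 mm. A picture is of the moment at which its call begins: read the wrist's pose just before it.
- r.close_job(): hands the job in, once; it reports no verdict.
The state is a dict: "t": time; "qpos": joint angles; "qvel": joint speeds; "tau": joint torques, N m; "position": TCP position; "orientation": TCP orientation; "force": force on the tool from outside, world axes, zero at the start; "ft_torque": the same for the moment, N m; "finger_gap": finger opening in m.
Only numpy, scipy, OpenCV 4.12 (cv2) and the standard library are available. Lean on these libraries where they do the work, as an engineer would, in place of code of your own. Each camera call takes 0.05 s, during which the arm holds its last target. There are 200 camera calls.

## Working session

There is one attempt and no reset: what is moved stays moved. The work goes in short steps, Python scripts to look and compute and a tool call to move; the robot and the scene stay as the last step left them, time stands still between calls to the robot, and variables do not carry over. Pictures are saved under pics/ and viewed, about 12 in all and at most 16, crops included, and the job is handed in when it is done.

Besides the shell and the picture viewer there is one more tool, called after "Request:" as a command line: name --pt "numbers of a row" for each row, then --argument value for the rest. step_arm: Moves the arm, as the interface text tells. Its arguments: {"type":"object","properties":{"plan":{"type":"array","items":{"type":"array","items":{"type":"number"}}},"claw":{"type":"number"},"squeeze":{"type":"number"}},"required":["plan"]}

```bash
mkdir -p pics && ls && python3 - <<'E'
from workcell import state, imaging, r
import cv2
print(state())
for n in ("scene","top"):
    c=imaging.capture(n); cv2.imwrite(f"pics/{n}0.png",c["img"])
    print(n,c["fx"],c["fy"],c["cx"],c["cy"],c["R"],c["t"])
E
```

```text
pics
{'t': 0.0, 'qpos': array([-1.13900619e+00,  4.23815989e-01,  1.63066540e+00,  2.44507532e-05,
        1.08856615e+00, -1.90063410e-02]), 'qvel': array([ 0.00053113, -0.00046911, -0.00195111,  0.00054377,  0.00186776,
        0.00234223]), 'tau': array([ 2.32257844e-03, -5.44619536e+01, -2.73671329e+01,  6.43887394e-02,
        2.26628466e-02, -1.08344707e-04]), 'position': array([ 0.2721046 , -0.56206717,  0.22192686]), 'orientation': array([-4.07114251e-04,  8.47251911e-01, -5.31190805e-01, -6.02951133e-04]), 'force': array([ 0.28388434,  0.33122876, -0.05314731]), 'ft_torque': array([0.04782154, 0.05592439, 0.01216054]), 'finger_gap': 0.08770499509865567}
scene 436.97332475534137 436.97332475534137 314.2908112810029 233.05754733589728 [[ 0.54087838 -0.84082444 -0.02156012]
 [-0.40682377 -0.23909083 -0.8816632 ]
 [ 0.73616914  0.48564373 -0.47138643]] [-0.27344685  0.28212455  0.62563323]
top 536.5976065324555 536.5976065324555 317.11977729529065 232.23013264106635 [[ 0.01633852 -0.9998124  -0.01040248]
 [-0.99686007 -0.01548232 -0.07765499]
 [ 0.07747936  0.01163858 -0.99692602]] [-0.0046136   0.5444868   1.48631829]
```

View pics/top0.png

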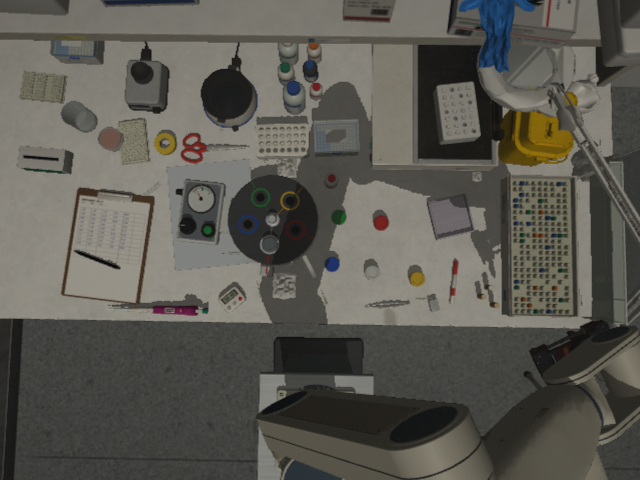

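View pics/scene0.png

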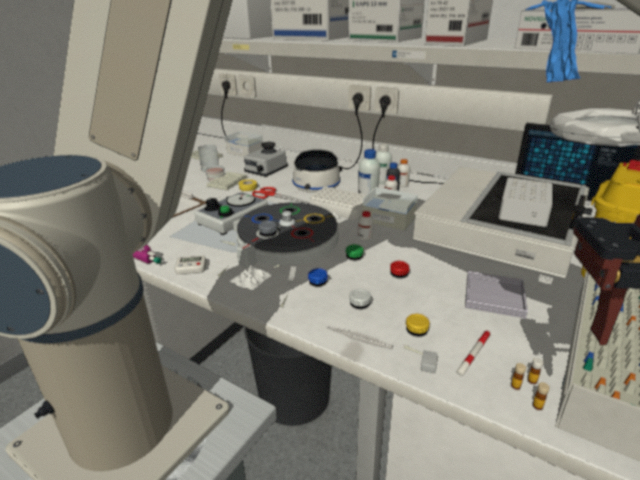

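The top view shows red, green, blue and yellow cups plus the white one around (332–416, 217–278), the tray at (450,215), the plate hub at (272,219), the grey cup at (269,243) and the console at (200,212). Next I measure these positions.

```bash
cat > h.py <<'E'
import numpy as np, cv2
from workcell import state, imaging, r
from scipy.spatial.transform import Rotation as Ro
def cam(n):
    s=state() if n=="wrist" else None
    c=imaging.capture(n)
    if s is not None:
        T=np.eye(4); q=s["orientation"]; T[:3,:3]=Ro.from_quat(np.r_[q[1:],q[0]]).as_matrix(); T[:3,3]=s["position"]
        C=T@c["hand_eye"]; c["R"]=C[:3,:3].T; c["t"]=-c["R"]@C[:3,3]
    return c
def ray(c,u,v,z):
    d=c["R"].T@np.array([(u-c["cx"])/c["fx"],(v-c["cy"])/c["fy"],1]); o=-c["R"].T@c["t"]
    return o+d*(z-o[2])/d[2]
def proj(c,X):
    p=c["R"]@np.asarray(X,float)+c["t"]; return c["fx"]*p[0]/p[2]+c["cx"],c["fy"]*p[1]/p[2]+c["cy"]
def depthpts(c):
    v,u=np.mgrid[:480,:640]; z=c["range_z"]
    P=np.stack([(u-c["cx"])/c["fx"]*z,(v-c["cy"])/c["fy"]*z,z],-1)
    return (P-c["t"])@c["R"]
HUE={"red":[(0,8),(172,180)],"yellow":[(18,32)],"green":[(50,80)],"blue":[(108,125)]}
def cmask(c,name,smin=130,vmin=50):
    hsv=cv2.cvtColor(c["img"],cv2.COLOR_BGR2HSV); m=0
    for a,b in HUE[name]: m=m|cv2.inRange(hsv,(a,smin,vmin),(b,255,255))
    return m
def blobs(c,name,z,amin=60,**k):
    n,l,st,ce=cv2.connectedComponentsWithStats(cmask(c,name,**k))
    return [(st[i,4],ce[i].round(1),ray(c,*ce[i],z).round(4)) for i in range(1,n) if st[i,4]>=amin]
E
python3 - <<'E'
from h import *
c=cam("top")
for n in HUE:
    print(n)
    for b in blobs(c,n,.024,amin=40): 
        if b[2][0]<.9 and abs(b[2][1])<.45: print("  ",b)
for nm,u,v,z in [("white",372,270,.024),("tray",450,215,.018),("hub",272,217,.076),("grey",269,243,.074),("knob",187,226,.068),("key",208,230,.05),("meter",200,198,.042),("nose",266,268,.046),("bottle",332,180,.07),("timer",232,296,.02),("marker",454,282,.01)]:
    print(nm,ray(c,u,v,z).round(3))
P=depthpts(c)
for u,v in [(372,270),(450,215),(272,217),(269,243),(187,226),(208,230),(300,200)]: print(u,v,P[v,u].round(3))
im=c["img"]
a=cv2.resize(im[150:310,160:320],(600,600),interpolation=cv2.INTER_CUBIC)
cv2.imwrite("pics/crop1.png",a)
E
```

```text
red
   (np.int32(282), array([193.3, 148.3]), array([0.7783, 0.3601, 0.024 ]))
   (np.int32(162), array([380.8, 222.4]), array([ 0.5746, -0.174 ,  0.024 ]))
   (np.int32(78), array([295.2, 229.9]), array([0.55  , 0.0655, 0.024 ]))
   (np.int32(46), array([455. , 267.2]), array([ 0.4526, -0.3812,  0.024 ]))
yellow
   (np.int32(271), array([165. , 143.4]), array([0.7914, 0.4417, 0.024 ]))
   (np.int32(133), array([288.4, 200.8]), array([0.6318, 0.0865, 0.024 ]))
   (np.int32(168), array([416.6, 278.5]), array([ 0.4197, -0.2747,  0.024 ]))
green
   (np.int32(83), array([260.1, 197.5]), array([0.64  , 0.1664, 0.024 ]))
   (np.int32(43), array([342.3, 218.2]), array([ 0.5849, -0.066 ,  0.024 ]))
   (np.int32(58), array([207.1, 229.5]), array([0.5472, 0.3133, 0.024 ]))
blue
   (np.int32(100), array([247.5, 224.2]), array([0.564, 0.2  , 0.024]))
   (np.int32(147), array([331.9, 263.8]), array([ 0.4565, -0.0386,  0.024 ]))
white [ 0.441 -0.151  0.024]
tray [ 0.599 -0.369  0.018]
hub [0.58  0.127 0.076]
grey [0.509 0.133 0.074]
knob [0.552 0.359 0.068]
key [0.544 0.305 0.05 ]
meter [0.634 0.332 0.042]
nose [0.442 0.143 0.046]
bottle [ 0.685 -0.035  0.07 ]
timer [0.362 0.239 0.02 ]
marker [ 0.411 -0.382  0.01 ]
372 270 [ 0.441 -0.15   0.03 ]
450 215 [ 0.601 -0.373  0.003]
272 217 [0.579 0.126 0.08 ]
269 243 [0.509 0.133 0.072]
187 226 [0.552 0.359 0.068]
208 230 [0.542 0.3   0.073]
300 200 [0.631 0.053 0.052]
```

View pics/crop1.png

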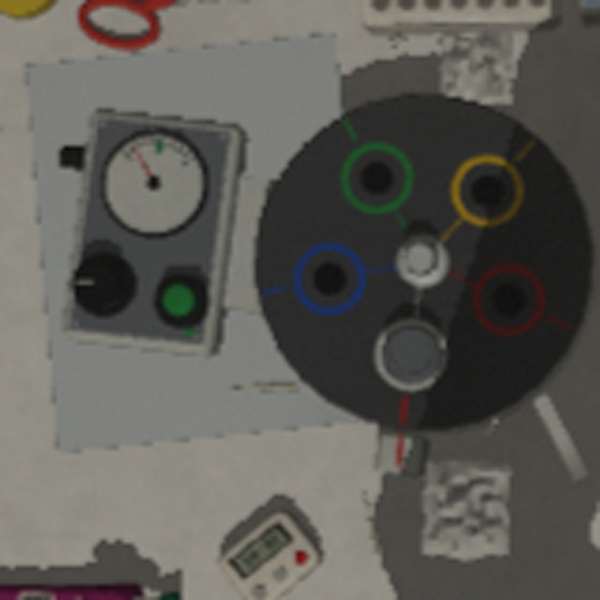

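The crop shows the plate at home (tick near (405,410), line at (400,455)) and the needle about 0.55 rad to the left of the band. The knob and key are at the console's near end. I'll move above the plate for a close look.

Request:
step_arm --pt "0.02 0.06 0.02 0 0 6" --pt "0.04 0.12 0.03 0 0 12" --pt "0.06 0.18 0.05 0 0 18" --pt "0.08 0.24 0.06 0 0 24" --pt "0.1 0.3 0.07 0 0 29" --claw 0.68

```text
t: 0.78
position: [0.3688, -0.272, 0.2912]
orientation: [-0.0, 0.954, -0.301, 0.0]
force: [0.4, -0.5, -0.2]
finger_gap: 0.0598
```

Request:
step_arm --pt "0.02 0.06 0 0 0 6" --pt "0.04 0.12 0.0 0 0 12" --pt "0.06 0.18 0.0 0 0 18" --pt "0.08 0.24 0 0 0 24" --pt "0.1 0.3 0 0 0 28"

```text
t: 1.4
position: [0.4676, 0.0247, 0.2909]
orientation: [0.0, 0.998, -0.061, 0.0]
force: [1.3, -0.9, -0.5]
finger_gap: 0.0598
```

Request:
step_arm --pt "0.02 0.05 0 0 0 0" --pt "0.03 0.09 0 0 0 0" --pt "0.03 0.09 0 0 0 0" --pt "0.03 0.09 0 0 0 0" --pt "0.03 0.09 0 0 0 0"

```text
t: 2.02
position: [0.497, 0.1115, 0.2907]
orientation: [0.0, 0.998, -0.063, -0.0]
force: [0.6, 0.3, -0.2]
finger_gap: 0.0595
```

```bash
python3 - <<'E'
from h import *
c=cam("wrist"); np.save("pics/w1.npy",c,allow_pickle=True); cv2.imwrite("pics/w1.png",c["img"]); print(c["hand_eye"].round(3),c["fx"])
s=state(); print(s["position"],s["t"],s["qpos"].round(2))
for n in ("red","green","blue","yellow"):
    for b in blobs(c,n,.05): print(n,b)
E
```

```text
[[ 1.    -0.    -0.001  0.001]
 [ 0.     0.958  0.287 -0.078]
 [ 0.001 -0.287  0.958 -0.162]
 [ 0.     0.     0.     1.   ]] 380.5750147784222
[0.49711643 0.11151185 0.29080081] 2.075 [ 0.2   0.17  1.81 -0.    1.16  0.32]
red (np.int32(61), array([185.8, 125.4]), array([0.3692, 0.2135, 0.05  ]))
red (np.int32(60), array([266.5, 188. ]), array([0.4391, 0.1411, 0.05  ]))
red (np.int32(62), array([294.4, 187.7]), array([0.4683, 0.1377, 0.05  ]))
red (np.int32(628), array([379. , 243.3]), array([0.5517, 0.0655, 0.05  ]))
red (np.int32(329), array([513.5, 316.3]), array([ 0.6998, -0.0428,  0.05  ]))
red (np.int32(172), array([630.3, 370.5]), array([ 0.8425, -0.1348,  0.05  ]))
red (np.int32(87), array([631.4, 433.2]), array([ 0.8534, -0.2307,  0.05  ]))
red (np.int32(64), array([ 29.8, 462.3]), array([ 0.0641, -0.1787,  0.05  ]))
red (np.int32(93), array([ 19.8, 472. ]), array([ 0.0451, -0.1929,  0.05  ]))
green (np.int32(107), array([352.6,   3.1]), array([0.5473, 0.2997, 0.05  ]))
green (np.int32(716), array([455.2, 143.2]), array([0.638 , 0.1618, 0.05  ]))
blue (np.int32(769), array([380.9, 119.6]), array([0.5647, 0.1942, 0.05  ]))
blue (np.int32(732), array([308.8, 325.2]), array([ 0.461 , -0.0242,  0.05  ]))
yellow (np.int32(683), array([449.3, 219.9]), array([0.6293, 0.0822, 0.05  ]))
yellow (np.int32(776), array([173.4, 404.1]), array([ 0.2762, -0.1124,  0.05  ]))
yellow (np.int32(910), array([477.4, 403.1]), array([ 0.6564, -0.159 ,  0.05  ]))
yellow (np.int32(193), array([306.9, 463.6]), array([ 0.4299, -0.2272,  0.05  ]))
yellow (np.int32(3568), array([534.2, 470.2]), array([ 0.7306, -0.2763,  0.05  ]))
```

View pics/w1.png

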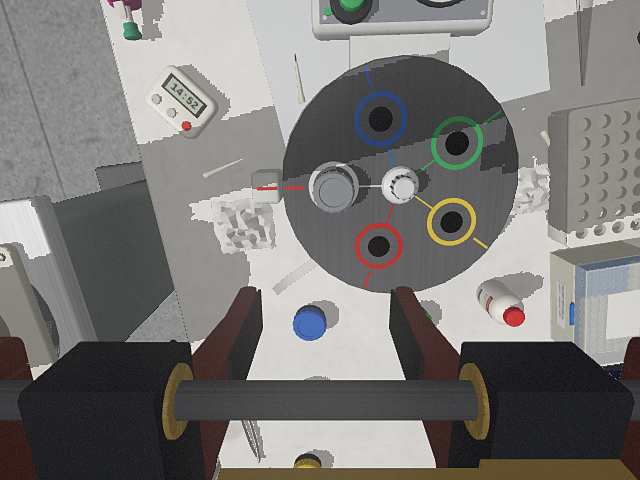

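The wrist view shows the plate from above: hub (402,187), grey cup (334,187), tick and home line aligned at about (266–294,188). I'll fit the plate pose from the ring holes and the cup tops from depth.

```bash
cat >> h.py <<'E'
ANG={"ref":180,"blue":108,"green":36,"yellow":-36,"red":-108}
def ringcentre(c,name,z=.05):
    m=cmask(c,name,smin=90,vmin=40); cs,h=cv2.findContours(m,cv2.RETR_CCOMP,cv2.CHAIN_APPROX_NONE)
    best=None
    for k,cn in enumerate(cs):
        if h[0][k][3]>=0 and len(cn)>30:
            w=np.array([ray(c,*p,z)[:2] for p in cn[:,0].astype(float)]); (x,y),d,_=cv2.fitEllipse(w.astype(np.float32))
            if abs(np.mean(d)-.043)<.006: best=np.array([x,y])
    return best
def fitplate(P):
    A=[];b=[]
    for n,p in P.items():
        a=np.radians(ANG[n]); A+= [[1,0,.07*np.cos(a),-.07*np.sin(a)],[0,1,.07*np.sin(a),.07*np.cos(a)]]; b+=list(p)
    A=np.array(A);b=np.array(b); s=np.linalg.lstsq(A,b,rcond=None)[0]
    return s[:2],np.degrees(np.arctan2(s[3],s[2])),np.hypot(s[2],s[3]),np.abs(A@s-b).max()
def top(c,xy,z0,z1,rad=.03):
    P=depthpts(c).reshape(-1,3); P=P[(c["range_z"].ravel()>0)&(P[:,2]>z0)&(P[:,2]<z1)&(np.hypot(P[:,0]-xy[0],P[:,1]-xy[1])<rad)]
    if len(P)<10: return None
    (x,y),rr=cv2.minEnclosingCircle(P[:,:2].astype(np.float32)); return np.round([x,y,np.median(P[:,2]),rr,*P[:,:2].mean(0)],4),len(P)
E
python3 - <<'E'
from h import *
c=np.load("pics/w1.npy",allow_pickle=True).item()
P={n:ringcentre(c,n) for n in HUE}; P={k:v for k,v in P.items() if v is not None}
print(P); f=fitplate(P); print(f)
h,y=f[0],np.radians(f[1])
for n,a in ANG.items(): print(n,(h+.07*np.array([np.cos(y+np.radians(a)),np.sin(y+np.radians(a))])).round(4),"ang",round(f[1]+a,1))
print("hub",top(c,h,.07,.085,.02)); print("grey",top(c,[.508,.135],.066,.085)); print("blue",top(c,[.456,-.038],.015,.035))
for u,v in[(266.5,188),(294.4,187.7)]: print(ray(c,u,v,.048))
d=-np.array([np.cos(y),np.sin(y)]);print("nose",h+.143*d)
E
```

```text
{'red': array([0.55066645, 0.06239721]), 'yellow': array([0.6310454 , 0.07991768]), 'green': array([0.63932765, 0.16181731]), 'blue': array([0.56404603, 0.19503133])}
(array([0.57885146, 0.12654861]), np.float64(-5.761821136795615), np.float64(1.0004787571034166), np.float64(5.4742459035264646e-05))
ref [0.5092 0.1336] ang 174.2
blue [0.564 0.195] ang 102.2
green [0.6393 0.1618] ang 30.2
yellow [0.6311 0.0799] ang -41.8
red [0.5506 0.0625] ang -113.8
hub (array([0.5786, 0.1267, 0.0753, 0.0122, 0.5784, 0.1272]), 430)
grey (array([0.5085, 0.1312, 0.073 , 0.0218, 0.5085, 0.1319]), 1383)
blue (array([ 0.4579, -0.0393,  0.023 ,  0.022 ,  0.4584, -0.0374]), 852)
[0.43876368 0.1408783  0.048     ]
[0.46816989 0.13745639 0.048     ]
nose [0.43657392 0.14090486]
```

Plate fit is excellent (ring radius 70 mm, residual 0.05 mm, yaw −5.8°). Now pick up the grey cup with the jaws radial.

Request:
step_arm --pt "0.0115 0.0205 -0.05 0 0 1.4" --pt "0.0115 0.0205 -0.1 0 0 1.4" --pt "0.0115 0.0205 -0.15 0 0 1.4" --pt "0.0115 0.0205 -0.18 0 0 1.4" --pt "0.0115 0.0205 -0.2 0 0 1.4"

```text
t: 2.7
position: [0.5082, 0.1319, 0.0893]
orientation: [0.0, 0.999, -0.051, -0.001]
force: [0.3, -0.1, -0.8]
finger_gap: 0.0598
```

Request:
step_arm --pt "0 0 -0.015 0 0 0" --pt "0 0 -0.028 0 0 0" --pt "0 0 -0.036 0 0 0" --pt "0 0 -0.037 0 0 0" --pt "0 0 -0.037 0 0 0"

```text
t: 3.32
position: [0.5092, 0.1332, 0.0541]
orientation: [-0.0, 0.999, -0.05, 0.0]
force: [0.2, 0.0, -0.0]
finger_gap: 0.0601
```

Request:
step_arm --pt "0 0 0 0 0 0" --pt "0 0 0 0 0 0" --pt "0 0 0 0 0 0" --pt "0 0 0 0 0 0" --claw 0.35 --squeeze 25

```text
t: 3.82
position: [0.509, 0.1332, 0.0541]
orientation: [-0.0, 0.999, -0.05, 0.0]
force: [-1.3, 0.7, 3.9]
finger_gap: 0.0416
```

Request:
step_arm --pt "0 0 0.01 0 0 0" --pt "0 0 0.03 0 0 0" --pt "0 0 0.06 0 0 0" --pt "0 0 0.1 0 0 0" --pt "0.01 -0.03 0.12 0 0 0"

```text
t: 4.45
position: [0.5195, 0.104, 0.1763]
orientation: [-0.0, 0.999, -0.049, 0.001]
force: [0.2, -0.2, -0.7]
finger_gap: 0.0414
```

Request:
step_arm --pt "0.01 -0.05 0 0 0 0" --pt "0.02 -0.1 0 0 0 0" --pt "0.03 -0.15 0 0 0 0" --pt "0.04 -0.2 0 0 0 0" --pt "0.05 -0.25 0 0 0 0"

```text
t: 5.08
position: [0.5689, -0.1486, 0.1742]
orientation: [0.0, 0.999, -0.05, 0.0]
force: [-0.2, -0.4, -0.7]
finger_gap: 0.0417
```

Request:
step_arm --pt "0.01 -0.05 0 0 0 0" --pt "0.02 -0.1 0 0 0 0" --pt "0.025 -0.15 0 0 0 0" --pt "0.03 -0.2 0 0 0 0" --pt "0.031 -0.224 0 0 0 0"

```text
t: 5.7
position: [0.5996, -0.3733, 0.1739]
orientation: [0.0, 0.999, -0.051, 0.0]
force: [0.5, -0.0, -1.0]
finger_gap: 0.0414
```

```bash
python3 - <<'E'
from h import *
c=cam("wrist"); np.save("pics/w2.npy",c,allow_pickle=True); cv2.imwrite("pics/w2.png",c["img"]); s=state(); print(s["position"],s["finger_gap"])
t=cam("top"); np.save("pics/t2.npy",t,allow_pickle=True)
P={n:ringcentre(t,n) for n in HUE}; P={k:v for k,v in P.items() if v is not None}; print(P, fitplate(P) if len(P)>1 else 0)
E
```

```text
[ 0.5995261  -0.37508924  0.17386864] 0.04194699892700514
{'red': array([0.75174969, 0.35917202]), 'yellow': array([0.62932503, 0.08171614]), 'green': array([0.63779891, 0.16347077]), 'blue': array([0.56252956, 0.19661148])} (array([0.65421151, 0.20015264]), np.float64(179.41829232376497), np.float64(0.5063526204250873), np.float64(0.13956041889530338))
```

View pics/w2.png

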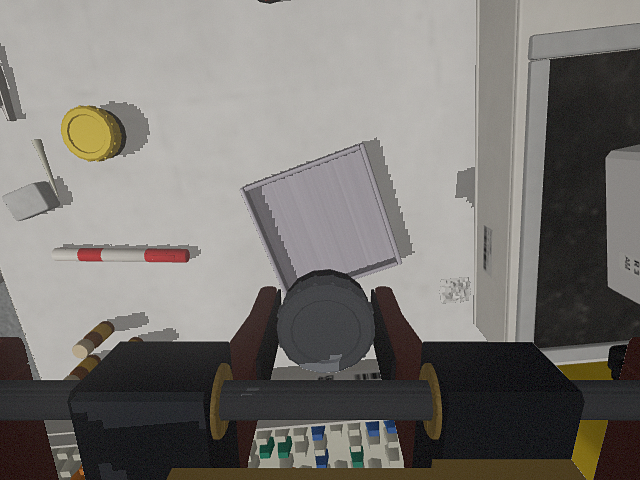

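The held grey cup is at (325,320). The tray is visible, turned by about 20°, with corners (243,188), (362,145) and (400,262).

```bash
python3 - <<'E'
from h import *
c=np.load("pics/w2.npy",allow_pickle=True).item()
k=[ray(c,u,v,.018) for u,v in [(243,188),(362,145),(400,262)]]; print(k, np.linalg.norm(k[0]-k[1]),np.linalg.norm(k[1]-k[2]), (k[0]+k[2])/2)
print(top(c,[.42,-.275],.015,.035), blobs(c,"yellow",.024,amin=400))
E
```

```text
[array([ 0.53593694, -0.33269283,  0.018     ]), array([ 0.63713175, -0.30833221,  0.018     ]), array([ 0.6629635 , -0.41128203,  0.018     ])] 0.10408568463256447 0.10614115071125406 [ 0.59945022 -0.37198743  0.018     ]
(array([ 0.4217, -0.2772,  0.0229,  0.022 ,  0.4237, -0.2771]), 2528) [(np.int32(2356), array([ 88.2, 132.8]), array([ 0.4236, -0.2768,  0.024 ])), (np.int32(810), array([586.9, 370.9]), array([ 0.833 , -0.5364,  0.024 ])), (np.int32(717), array([432.9, 402.8]), array([ 0.6871, -0.5575,  0.024 ])), (np.int32(543), array([216.3, 411.6]), array([ 0.4751, -0.5461,  0.024 ])), (np.int32(6817), array([443.6, 466. ]), array([ 0.6963, -0.6368,  0.024 ]))]
```

Request:
step_arm --pt "0 0.003 -0.05 0 0 10" --pt "0 0.003 -0.1 0 0 14" --pt "0 0.003 -0.135 0 0 14" --pt "0 0.003 -0.155 0 0 14" --pt "0 0.003 -0.164 0 0 14"

```text
t: 6.42
position: [0.5998, -0.3668, 0.0091]
orientation: [-0.0, 0.997, 0.072, -0.0]
force: [-0.2, -0.4, -1.3]
finger_gap: 0.0421
```

Request:
step_arm --pt "0 0 0 0 0 0" --pt "0 0 0 0 0 0"

```text
t: 6.68
position: [0.6008, -0.3684, 0.0113]
orientation: [0.001, 0.997, 0.072, 0.001]
force: [-1.0, 0.1, -0.8]
finger_gap: 0.0413
```

Request:
step_arm --pt "0 0 0 0 0 0" --pt "0 0 0 0 0 0" --pt "0 0 0.01 0 0 0" --claw 0.68

```text
t: 7.05
position: [0.5994, -0.3677, 0.0197]
orientation: [-0.0, 0.997, 0.072, -0.001]
force: [-0.3, -0.4, 0.3]
finger_gap: 0.0597
```

Request:
step_arm --pt "-0.02 0.01 0.04 0 0 -4" --pt "-0.05 0.05 0.1 0 0 -14" --pt "-0.08 0.1 0.14 0 0 -14" --pt "-0.11 0.15 0.18 0 0 -14" --pt "-0.15 0.2 0.2 0 0 -14"

```text
t: 7.68
position: [0.4691, -0.1929, 0.2086]
orientation: [0.001, 0.999, -0.051, 0.002]
force: [0.3, 0.1, 0.6]
finger_gap: 0.0598
```

```bash
sed -i 's/cn)>30:/cn)>12:/; s/<.006: best/<.006 and x<.7: best/' h.py && python3 - <<'E'
from h import *
c=cam("wrist"); np.save("pics/w3.npy",c,allow_pickle=True); cv2.imwrite("pics/w3.png",c["img"]); s=state(); print(s["position"],s["orientation"].round(3),s["finger_gap"],s["t"])
t=cam("top"); np.save("pics/t3.npy",t,allow_pickle=True)
P={n:ringcentre(t,n) for n in HUE}; P={k:v for k,v in P.items() if v is not None}; print(P, fitplate(P))
print("grey",top(t,[.6,-.372],.02,.04),top(c,[.6,-.372],.02,.04))
print("white",top(c,[.441,-.15],.015,.035)); 
E
```

```text
[ 0.46445657 -0.18847993  0.20990121] [-0.001  0.999 -0.05   0.   ] 0.059428818387784584 7.725
{'red': array([0.5489248 , 0.06440192]), 'yellow': array([0.62960243, 0.08192781]), 'green': array([0.63731539, 0.16347894]), 'blue': array([0.56266212, 0.19642428])} (array([0.577271  , 0.12830612]), np.float64(-5.751007971822728), np.float64(0.9967420957884664), np.float64(0.0002783777710582136))
grey (array([ 0.6001, -0.3695,  0.0273,  0.0222,  0.5986, -0.3689]), 181) None
white (array([ 0.4372, -0.152 ,  0.023 ,  0.0217,  0.4374, -0.1514]), 1702)
```

View pics/w3.png

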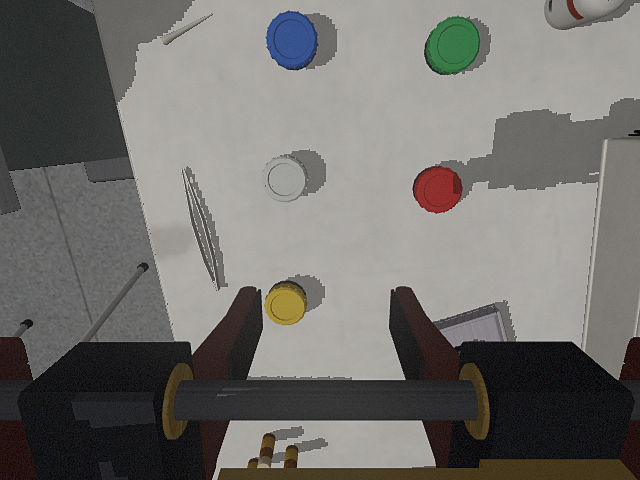

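The grey cup is in the tray, the plate is still at −5.75°, and the white cup (287,178) is at (0.437,−0.152). I'll go down over it.

Request:
step_arm --pt "-0.0127 0.0165 -0.04 0 0 0" --pt "-0.0127 0.0165 -0.09 0 0 0" --pt "-0.0127 0.0165 -0.13 0 0 0" --pt "-0.0127 0.0165 -0.15 0 0 0" --pt "-0.0127 0.0165 -0.15 0 0 0"

```text
t: 8.4
position: [0.4557, -0.1773, 0.0549]
orientation: [-0.0, 0.999, -0.05, -0.001]
force: [0.3, 0.2, 0.2]
finger_gap: 0.0598
```

```bash
python3 - <<'E'
from h import *
t=cam("top"); s=state(); print(s["position"])
print("white",top(t,[.437,-.152],.015,.035))
c=np.load("pics/w3.npy",allow_pickle=True).item()
for n in ("blue","green","red","yellow"): print(n,blobs(c,n,.024,amin=900))
E
```

```text
[ 0.45646439 -0.17755343  0.05593562]
white None
blue [(np.int32(2168), array([291.2,  39.3]), array([ 0.4583, -0.0401,  0.024 ]))]
green [(np.int32(1961), array([454.5,  44.1]), array([ 0.591 , -0.0571,  0.024 ]))]
red [(np.int32(1730), array([437.7, 189.2]), array([ 0.5753, -0.175 ,  0.024 ]))]
yellow [(np.int32(1309), array([285. , 304.7]), array([ 0.422 , -0.2748,  0.024 ])), (np.int32(952), array([477.4, 401.7]), array([ 0.6144, -0.4104,  0.024 ])), (np.int32(3695), array([523.7, 470.3]), array([ 0.669 , -0.5111,  0.024 ]))]
```

Request:
step_arm --pt "-0.0185 0.0255 0 0 0 0" --pt "-0.0185 0.0255 -0.015 0 0 0" --pt "-0.0185 0.0255 -0.035 0 0 0" --pt "-0.0185 0.0255 -0.05 0 0 0" --pt "-0.0185 0.0255 -0.052 0 0 0"

```text
t: 9.07
position: [0.4378, -0.152, 0.0033]
orientation: [-0.0, 0.999, -0.05, -0.0]
force: [-0.4, 0.5, -0.2]
finger_gap: 0.0601
```

Request:
step_arm --pt "0 0 0 0 0 0" --pt "0 0 0 0 0 0" --pt "0 0 0 0 0 0" --pt "0 0 0 0 0 0" --pt "0 0 0 0 0 0" --claw 0.35

```text
t: 9.7
position: [0.4381, -0.1518, 0.0045]
orientation: [0.0, 0.999, -0.05, 0.0]
force: [-0.9, 0.3, 5.8]
finger_gap: 0.0413
```

Request:
step_arm --pt "0 0 0.02 0 0 0" --pt "0 0 0.06 0 0 0" --pt "0 0 0.11 0 0 0" --pt "0 0 0.15 0 0 0" --pt "0 0 0.15 0 0 0"

```text
t: 10.32
position: [0.4396, -0.1523, 0.1567]
orientation: [0.001, 0.999, -0.05, 0.003]
force: [0.6, -0.1, -1.7]
finger_gap: 0.0419
```

Request:
step_arm --pt "0.01 0.05 0 0 0 0" --pt "0.02 0.1 0 0 0 0" --pt "0.03 0.15 0 0 0 0" --pt "0.04 0.2 0 0 0 0" --pt "0.05 0.25 0 0 0 0"

```text
t: 10.95
position: [0.4869, 0.0999, 0.1524]
orientation: [0.0, 0.999, -0.05, -0.001]
force: [1.3, -0.2, -1.2]
finger_gap: 0.0416
```

Request:
step_arm --pt "0.01 0.02 0 0 0 0" --pt "0.021 0.035 0 0 0 0" --pt "0.021 0.035 0 0 0 0" --pt "0.021 0.035 0 0 0 0"

```text
t: 11.45
position: [0.5083, 0.1321, 0.1537]
orientation: [0.0, 0.999, -0.051, -0.001]
force: [0.4, 0.1, -1.3]
finger_gap: 0.0416
```

```bash
python3 - <<'E'
from h import *
c=cam("wrist"); np.save("pics/w4.npy",c,allow_pickle=True); cv2.imwrite("pics/w4.png",c["img"]); s=state(); print(s["position"],s["orientation"].round(3),s["finger_gap"],s["t"])
t=cam("top"); 
for k in (c,t):
  P={n:ringcentre(k,n) for n in HUE}; P={k:v for k,v in P.items() if v is not None}; print(fitplate(P),len(P))
E
```

```text
[0.50831702 0.13208271 0.15383877] [ 0.     0.999 -0.051 -0.   ] 0.041668271012968536 11.5
(array([0.57893239, 0.12664599]), np.float64(-5.779049188798141), np.float64(1.0007026780414117), np.float64(4.33608228482818e-05)) 3
(array([0.57719811, 0.12854976]), np.float64(-5.707317349995017), np.float64(1.0028853847043186), np.float64(1.1102230246251565e-16)) 2
```

View pics/w4.png

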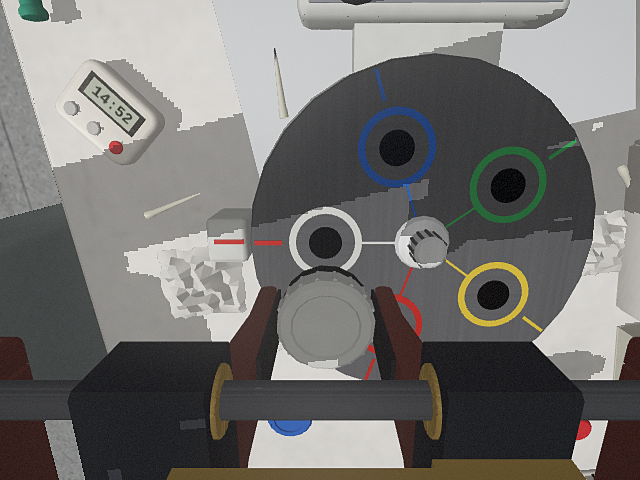

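The plate is at home, the white ring (325,242) is empty, and the cup is held with its lid at (326,322). I'll measure the cup's offset in the jaws.

```bash
cat >> h.py <<'E'
def held(c,s):
    """centre of the lid held in the jaws, from the largest smooth depth patch between the pads"""
    z=s["position"][2]+.019; p=s["position"][:2]; P=depthpts(c).reshape(-1,3)
    P=P[(abs(P[:,2]-z)<.007)&(np.hypot(*(P[:,:2]-p).T)<.024)]
    (x,y),rr=cv2.minEnclosingCircle(P[:,:2].astype(np.float32)); return np.round([x-p[0],y-p[1],np.median(P[:,2])-s["position"][2],rr],4),len(P),(P[:,:2].mean(0)-p).round(4)
E
python3 - <<'E'
from h import *
c=np.load("pics/w4.npy",allow_pickle=True).item(); s=state()
print(held(c,s))
for v in (268,322,368): print(ray(c,326,v,s["position"][2]+.02)-s["position"])
E
```

```text
(array([0.0005, 0.0009, 0.0182, 0.024 ]), 7707, array([0.0012, 0.002 ]))
[0.00421926 0.02671406 0.02      ]
[0.00181771 0.003171   0.02      ]
[-0.00040681 -0.0186366   0.02      ]
```

Request:
step_arm --pt "0 -0.001 -0.03 0 0 0" --pt "0 -0.001 -0.06 0 0 0" --pt "0 -0.001 -0.08 0 0 0" --pt "0 -0.001 -0.092 0 0 0" --pt "0 -0.001 -0.098 0 0 0"

```text
t: 12.18
position: [0.5087, 0.1319, 0.0558]
orientation: [0.0, 0.999, -0.051, -0.0]
force: [-0.6, 0.1, -0.4]
finger_gap: 0.0411
```

Request:
step_arm --pt "0 0 0 0 0 0" --pt "0 0 -0.001 0 0 0" --pt "0 0 -0.001 0 0 0"

```text
t: 12.55
position: [0.5091, 0.1324, 0.0556]
orientation: [-0.0, 0.999, -0.05, 0.0]
force: [0.2, -0.2, -0.9]
finger_gap: 0.0417
```

Request:
step_arm --pt "0 0 0 0 0 0" --pt "0 0 0 0 0 0" --pt "0 0 0.01 0 0 0" --pt "0 0 0.04 0 0 0" --pt "0 0 0.09 0 0 0" --claw 0.6

```text
t: 13.18
position: [0.5076, 0.132, 0.1454]
orientation: [0.0, 0.999, -0.05, -0.002]
force: [0.5, 0.5, 0.0]
finger_gap: 0.0529
```

Request:
step_arm --pt "-0.01 -0.02 0.04 0 0 0" --pt "-0.01 -0.03 0.08 0 0 0" --pt "-0.01 -0.03 0.12 0 0 0" --pt "-0.01 -0.03 0.12 0 0 0" --pt "-0.01 -0.03 0.12 0 0 0"

```text
t: 13.8
position: [0.4983, 0.1022, 0.2649]
orientation: [0.0, 0.999, -0.05, -0.0]
force: [0.5, -0.0, 0.8]
finger_gap: 0.0528
```

```bash
cat >> h.py <<'E'
def plate(c):
    P={n:ringcentre(c,n) for n in HUE}; P={k:v for k,v in P.items() if v is not None}; return fitplate(P),list(P)
E
python3 - <<'E'
from h import *
c=cam("wrist"); np.save("pics/w5.npy",c,allow_pickle=True); s=state(); print(s["position"],s["finger_gap"],s["t"])
print(plate(c)); print("ref cup",top(c,[.509,.1336],.066,.085))
E
```

```text
[0.49788896 0.10220405 0.26417742] 0.05285496365295955 13.85
((array([0.57890125, 0.12658759]), np.float64(-5.781671197436304), np.float64(1.0006554607325024), np.float64(2.6850803904188147e-05)), ['red', 'yellow', 'green', 'blue'])
ref cup (array([0.5102, 0.1321, 0.073 , 0.0218, 0.5102, 0.1327]), 1615)
```

Reference cup sits within ~1.7 mm of the ring and the plate is still at home. Next, look at the console.

Request:
step_arm --pt "0.015 0.05 0 0 0 0" --pt "0.03 0.1 0 0 0 0" --pt "0.045 0.15 0 0 0 0" --pt "0.06 0.2 0 0 0 0" --pt "0.07 0.25 0 0 0 0" --claw 0.52

```text
t: 14.48
position: [0.5684, 0.3537, 0.2628]
orientation: [0.001, 0.999, -0.05, -0.001]
force: [0.5, 0.1, -0.7]
finger_gap: 0.0456
```

Request:
step_arm --pt "0 0 0 0 0 0" --pt "0 0 0 0 0 0" --pt "0 0 0 0 0 0"

```text
t: 14.85
position: [0.5684, 0.3509, 0.2645]
orientation: [0.001, 0.999, -0.051, -0.001]
force: [-0.5, 0.4, -0.3]
finger_gap: 0.0458
```

```bash
python3 - <<'E'
from h import *
c=cam("wrist"); np.save("pics/w6.npy",c,allow_pickle=True); cv2.imwrite("pics/w6.png",c["img"]); s=state(); print(s["position"],s["finger_gap"],s["t"],s["qpos"].round(2))
print("knob",top(c,[.554,.357],.062,.075,.025)); print("key",blobs(c,"green",.05,amin=100))
for b in blobs(c,"red",.043,amin=30): print(b)
E
```

```text
[0.56858314 0.35094702 0.26485508] 0.045839030899917366 14.9 [ 0.54  0.45  1.49 -0.    1.21  0.64]
knob (array([0.558 , 0.363 , 0.0674, 0.0167, 0.5582, 0.3636]), 833)
key [(np.int32(241), array([306.6, 261.3]), array([0.5444, 0.3022, 0.05  ]))]
(np.int32(2422), array([520.7, 173.3]), array([0.766, 0.37 , 0.043]))
(np.int32(33), array([404.5, 220.3]), array([0.6493, 0.334 , 0.043 ]))
(np.int32(47), array([162.6, 335.8]), array([0.3712, 0.2278, 0.043 ]))
(np.int32(442), array([334.5, 444. ]), array([0.5505, 0.0574, 0.043 ]))
```

View pics/w6.png

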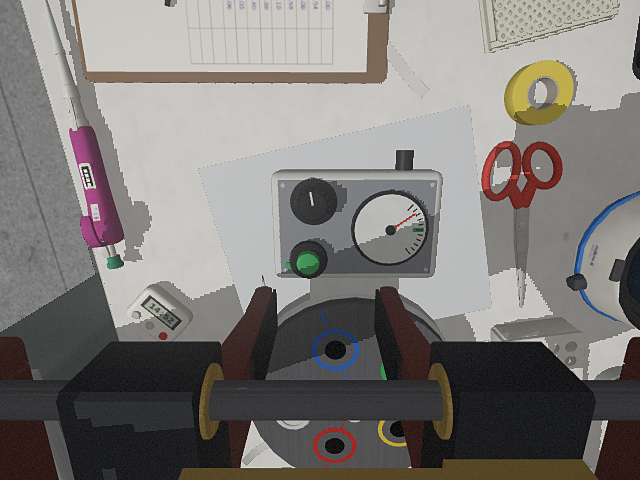

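The console shows the knob at (314,201), the key at (307,262), and the meter pivot at (390,230) with the needle tip at (418,212), anticlockwise of the green band at (417,230).

```bash
cat >> h.py <<'E'
def needle(c,yaw=-5.78,z=.044,piv=None):
    # red needle pixels on the meter face -> angle to changer x
    m=cmask(c,"red",smin=90,vmin=50); v,u=np.nonzero(m); W=np.array([ray(c,a,b,z)[:2] for a,b in zip(u,v)])
    M=np.array([.6345,.3305]) if piv is None else np.array(piv)
    W=W[np.hypot(*(W-M).T)<.034]
    if len(W)<6: return None,len(W)
    vx,vy,x0,y0=cv2.fitLine(W.astype(np.float32),cv2.DIST_L2,0,.01,.01).ravel()
    if (W.mean(0)-M)@[vx,vy]<0: vx,vy=-vx,-vy
    return np.degrees(np.arctan2(vy,vx))-yaw, len(W), W.mean(0).round(4), np.degrees(np.arctan2(*(W.mean(0)-M)[::-1]))-yaw
E
python3 - <<'E'
from h import *
c=np.load("pics/w6.npy",allow_pickle=True).item()
P=ray(c,390,230,.044)[:2]; print("pivot",P); print(needle(c,piv=P)); print("green dir",ray(c,417,230,.044)[:2]-P)
print("knobtop",ray(c,314.5,200,.068),"key",ray(c,307.5,262,.052), top(c,[.544,.302],.045,.06,.02))
Q=depthpts(c); print(Q[200,314],Q[262,307],Q[230,380])
g=cv2.HoughCircles(cv2.cvtColor(c["img"],cv2.COLOR_BGR2GRAY)[140:300,250:460],cv2.HOUGH_GRADIENT,1,25,param1=120,param2=18,minRadius=10,maxRadius=42); print(g+np.array([250,140,0]))
E
```

```text
pivot [0.63374854 0.32542269]
(np.float32(34.533985), 43, array([0.6492, 0.3341]), np.float64(35.176028548503844))
green dir [ 0.02778178 -0.00283166]
knobtop [0.56062975 0.36847671 0.068     ] key [0.54546595 0.30199865 0.052     ] (array([0.5439, 0.3022, 0.0538, 0.0201, 0.5449, 0.305 ]), 579)
[0.56015823 0.36852487 0.06800016] [0.54603183 0.30621056 0.06427808] [0.62297331 0.32755946 0.04806267]
[[[391.5        229.5         35.79999924]
  [312.5        201.5         23.5       ]
  [306.5        259.5         20.5       ]
  [408.5        201.5         32.5       ]
  [383.5        201.5         32.5       ]
  [418.5        258.5         18.79999924]]]
```

```bash
python3 - <<'E'
from h import *
c=np.load("pics/w6.npy",allow_pickle=True).item()
print(top(c,[.56,.366],.062,.075,.03),top(c,[.56,.366],.066,.070,.03),"key",top(c,[.5455,.304],.056,.075,.02))
cv2.imwrite("pics/c6.png",cv2.resize(c["img"][140:300,250:460],None,fx=3.5,fy=3.5,interpolation=cv2.INTER_CUBIC))
E
```

```text
(array([0.558 , 0.363 , 0.0674, 0.0167, 0.5582, 0.3636]), 833) (array([0.5588, 0.3633, 0.0676, 0.016 , 0.5581, 0.3632]), 699) key (array([0.5462, 0.3039, 0.0635, 0.012 , 0.5466, 0.3054]), 432)
```

View pics/c6.png

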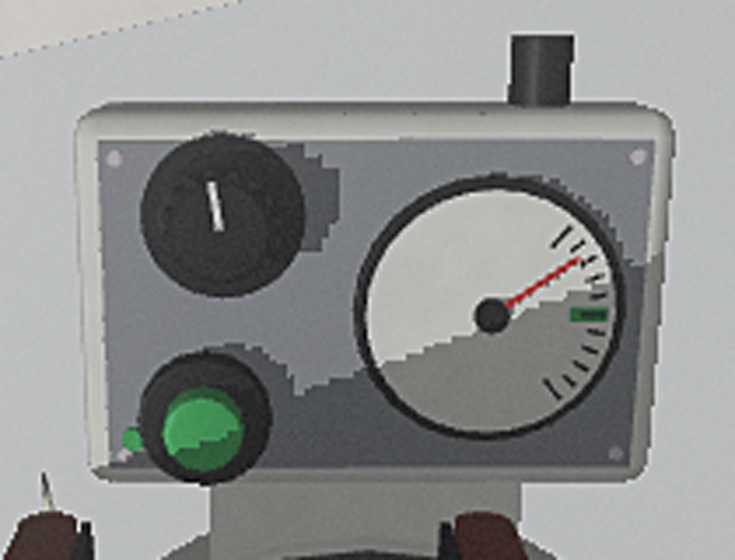

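```bash
python3 - <<'E'
from h import *
c=np.load("pics/w6.npy",allow_pickle=True).item()
P=depthpts(c).reshape(-1,3); d=np.hypot(P[:,0]-.5583,P[:,1]-.3632)
for a,b in[(0,.014),(.016,.018),(.018,.02),(.02,.022),(.022,.025),(.025,.03)]:
    k=(d>a)&(d<b)&(P[:,2]<.1); print(a,k.sum(),np.percentile(P[k,2],[5,50,95]).round(4))
E
```

```text
0 664 [0.0663 0.0677 0.069 ]
0.016 164 [0.0464 0.0479 0.0651]
0.018 176 [0.0425 0.0443 0.048 ]
0.02 239 [0.0422 0.0436 0.0448]
0.022 424 [0.0411 0.0431 0.0446]
0.025 868 [0.0351 0.0421 0.0435]
```

Knob axis (0.5583,0.3632), top at 0.068, skirt to 0.048. The needle is +34.8°, so the knob must turn about −99°. Approach with the jaws pre-turned.

Request:
step_arm --pt "-0.01 0.0125 -0.03 0 0 10" --pt "-0.01 0.0125 -0.06 0 0 20" --pt "-0.01 0.0125 -0.09 0 0 30" --pt "-0.01 0.0125 -0.12 0 0 40" --pt "-0.01 0.0125 -0.15 0 0 50"

```text
t: 15.52
position: [0.559, 0.3638, 0.1147]
orientation: [-0.0, 0.926, 0.379, 0.0]
force: [-0.5, -0.0, 0.1]
finger_gap: 0.046
```

Request:
step_arm --pt "0 0 -0.01 0 0 0" --pt "0 0 -0.025 0 0 0" --pt "0 0 -0.025 0 0 0"

```text
t: 15.9
position: [0.5585, 0.3644, 0.0897]
orientation: [0.0, 0.927, 0.375, -0.0]
force: [0.3, 0.1, 0.2]
finger_gap: 0.0455
```

Request:
step_arm --pt "0 -0.001 -0.015 0 0 0" --pt "0 -0.001 -0.03 0 0 0" --pt "0 -0.001 -0.037 0 0 0" --pt "0 -0.001 -0.037 0 0 0" --pt "0 -0.001 -0.037 0 0 0"

```text
t: 16.52
position: [0.559, 0.364, 0.0533]
orientation: [-0.0, 0.926, 0.376, 0.0]
force: [-0.2, -0.1, -0.2]
finger_gap: 0.0457
```

Request:
step_arm --pt "0 0 0 0 0 0" --pt "0 0 0 0 0 0" --pt "0 0 0 0 0 0" --pt "0 0 0 0 0 0" --claw 0.22

```text
t: 17.02
position: [0.5579, 0.363, 0.0534]
orientation: [0.0, 0.926, 0.376, -0.001]
force: [-3.6, -4.2, 5.0]
finger_gap: 0.0316
```

Request:
step_arm --pt "0 0 0 0 0 -8" --pt "0 0 0 0 0 -16" --pt "0 0 0 0 0 -24" --pt "0 0 0 0 0 -32" --pt "0 0 0 0 0 -40"

```text
t: 17.65
position: [0.5572, 0.3626, 0.0534]
orientation: [0.001, 0.999, 0.035, -0.002]
force: [-6.9, -5.6, 7.7]
finger_gap: 0.0309
```

Request:
step_arm --pt "0 0 0 0 0 -8" --pt "0 0 0 0 0 -16" --pt "0 0 0 0 0 -24" --pt "0 0 0 0 0 -32" --pt "0 0 0 0 0 -40"

```text
t: 18.27
position: [0.5564, 0.3628, 0.0533]
orientation: [0.002, 0.951, -0.309, -0.002]
force: [-8.9, -3.6, 7.1]
finger_gap: 0.0312
```

Request:
step_arm --pt "0 0 0 0 0 -8" --pt "0 0 0 0 0 -14" --pt "0 0 0 0 0 -19" --pt "0 0 0 0 0 -19" --pt "0 0 0 0 0 -19"

```text
t: 18.9
position: [0.5562, 0.3631, 0.0534]
orientation: [0.002, 0.888, -0.46, -0.002]
force: [-9.4, -2.5, 9.0]
finger_gap: 0.0314
```

```bash
python3 - <<'E'
from h import *
t=cam("top"); s=state(); print(s["position"],s["finger_gap"],s["force"],s["t"],s["qpos"].round(2))
P=np.array([.632,.327]); print(needle(t,piv=P)); c=cam("wrist"); print(needle(c,piv=[.6337,.3254]))
a=cv2.resize(t["img"][170:250,160:260],(750,600),interpolation=cv2.INTER_CUBIC); cv2.imwrite("pics/t7.png",a)
E
```

```text
[0.55620454 0.36310459 0.05335758] 0.03144940508960634 [-10.03263167  -2.18095016   9.24672576] 18.95 [0.56 0.69 1.62 0.   0.84 1.52]
(None, 0)
(np.float32(0.5187154), 263, array([0.6517, 0.3229]), np.float64(-2.1958799189532456))
```

Needle reads about 0.5°. Release, rise and verify, including the plate.

Request:
step_arm --pt "0 0 0 0 0 0" --pt "0 0 0 0 0 0" --pt "0 0 0.02 0 0 0" --pt "0 0 0.05 0 0 0" --pt "0 0 0.09 0 0 8" --claw 0.52

```text
t: 19.62
position: [0.5587, 0.3637, 0.1446]
orientation: [0.0, 0.918, -0.396, -0.0]
force: [1.1, -0.1, 0.2]
finger_gap: 0.0459
```

Request:
step_arm --pt "0 -0.01 0.05 0 0 10" --pt "0 -0.02 0.1 0 0 20" --pt "0 -0.02 0.13 0 0 30" --pt "0 -0.02 0.13 0 0 40" --pt "0 -0.02 0.13 0 0 43"

```text
t: 20.25
position: [0.5592, 0.3439, 0.2756]
orientation: [-0.001, 1.0, -0.031, 0.001]
force: [-0.2, 1.2, -0.6]
finger_gap: 0.0454
```

```bash
python3 - <<'E'
from h import *
c=cam("wrist"); s=state(); print(s["position"],s["orientation"].round(3),s["t"])
np.save("pics/w7.npy",c,allow_pickle=True); print(needle(c,piv=[.6337,.3254])); 
t=cam("top"); print(plate(t)); u,v=map(int,proj(c,[.61,.335,.045]))
cv2.imwrite("pics/c7.png",cv2.resize(c["img"][v-80:v+80,u-105:u+105],None,fx=3.5,fy=3.5,interpolation=cv2.INTER_CUBIC))
E
```

```text
[0.55909846 0.34384944 0.27514694] [-0.001  1.    -0.031  0.001] 20.3
(np.float32(1.172843), 42, array([0.6511, 0.3241]), np.float64(1.58345586539747))
((array([0.57715792, 0.12843368]), np.float64(-5.766318574430365), np.float64(1.0013633565645772), np.float64(0.00021527137820212539)), ['red', 'yellow', 'green', 'blue'])
```

View pics/c7.png

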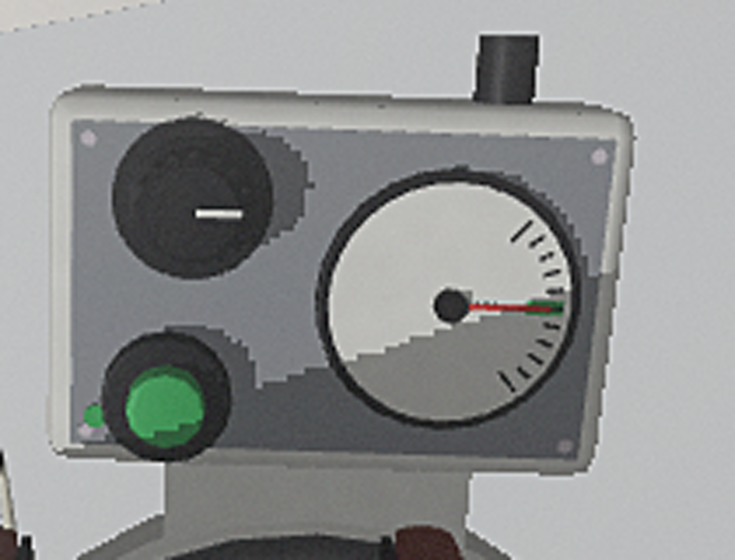

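The needle points at the middle of the green band and the plate is at home. Now locate the sample cups afresh.

```bash
cat >> h.py <<'E'
BIAS=np.array([.0017,-.0018])
def cups(t=None):
    t=t or cam("top")
    for n in HUE:
        for a,p,w in blobs(t,n,.022,amin=25,smin=110):
            if .33<w[0]<.68 and -.45<w[1]<.25 and a>70: print(n,a,(w[:2]+BIAS).round(4),end=" | ")
    print()
E
python3 - <<'E'
from h import *
cups(cam("top"))
E
```

```text
red 173 [ 0.5765 -0.1761] | red 141 [0.5534 0.065 ] | yellow 170 [0.636 0.081] | yellow 181 [ 0.4214 -0.2765] | green 105 [0.6431 0.1647] | green 152 [ 0.5914 -0.057 ] | blue 106 [0.5667 0.1904] | blue 161 [ 0.4584 -0.0396] |
```

Request:
step_arm --pt "-0.01 -0.06 -0.01 0 0 -10" --pt "-0.02 -0.12 -0.02 0 0 -20" --pt "-0.03 -0.18 -0.03 0 0 -30" --pt "-0.04 -0.24 -0.04 0 0 -40" --pt "-0.05 -0.3 -0.05 0 0 -50" --claw 0.68

```text
t: 21.02
position: [0.5085, 0.0421, 0.2235]
orientation: [-0.0, 0.89, -0.455, 0.001]
force: [1.1, 0.1, 0.1]
finger_gap: 0.0597
```

Request:
step_arm --pt "-0.03 -0.04 -0.02 0 0 -10" --pt "-0.05 -0.08 -0.04 0 0 -20" --pt "-0.05 -0.083 -0.06 0 0 -24.3" --pt "-0.05 -0.083 -0.08 0 0 -24.3" --pt "-0.05 -0.083 -0.1 0 0 -24.3"

```text
t: 21.65
position: [0.4592, -0.0395, 0.1231]
orientation: [-0.0, 0.776, -0.631, 0.001]
force: [-0.2, 1.0, 0.4]
finger_gap: 0.0598
```

```bash
python3 - <<'E'
from h import *
s=state(); print(s["position"],s["t"]); q=s["orientation"]; print("jaw",np.degrees(2*np.arctan2(q[2],q[1])))
cups(cam("top"))
E
```

```text
[ 0.45923433 -0.03953779  0.12309731] 21.65
jaw -78.18538191692508
red 173 [ 0.5765 -0.1761] | red 135 [0.5517 0.0657] | yellow 166 [0.6364 0.0821] | yellow 182 [ 0.4215 -0.2767] | green 138 [ 0.5903 -0.0566] |
```

Request:
step_arm --pt "-0.0005 0 -0.05 0 0 0.4" --pt "-0.0005 0 -0.085 0 0 0.4" --pt "-0.0005 0 -0.11 0 0 0.4" --pt "-0.0005 0 -0.118 0 0 0.4" --pt "-0.0005 0 -0.119 0 0 0.4"

```text
t: 22.32
position: [0.4587, -0.0392, 0.0044]
orientation: [-0.0, 0.779, -0.627, 0.0]
force: [0.5, -0.2, 0.6]
finger_gap: 0.0598
```

Request:
step_arm --pt "0 0 0 0 0 0" --pt "0 0 0 0 0 0" --pt "0 0 0 0 0 0" --pt "0 0 0 0 0 0" --pt "0 0 0 0 0 0" --claw 0.35

```text
t: 22.95
position: [0.459, -0.0393, 0.005]
orientation: [-0.0, 0.779, -0.627, 0.001]
force: [-0.8, -0.4, 8.6]
finger_gap: 0.0416
```

Request:
step_arm --pt "0 0 0.02 0 0 0" --pt "0 0 0.06 0 0 0" --pt "0 0 0.11 0 0 0" --pt "0 0 0.15 0 0 0" --pt "0 0 0.15 0 0 0"

```text
t: 23.58
position: [0.4603, -0.0394, 0.157]
orientation: [-0.002, 0.779, -0.627, 0.003]
force: [-0.0, -0.6, -1.2]
finger_gap: 0.0415
```

Request:
step_arm --pt "0.02 0.045 0 0 0 0" --pt "0.04 0.09 0 0 0 0" --pt "0.06 0.135 0 0 0 0" --pt "0.08 0.18 0 0 0 0" --pt "0.1 0.22 0 0 0 0"

```text
t: 24.2
position: [0.5577, 0.1822, 0.1522]
orientation: [0.001, 0.779, -0.627, -0.001]
force: [0.2, 0.2, -0.6]
finger_gap: 0.0416
```

Request:
step_arm --pt "0.005 0.0145 0 0 0 0" --pt "0.005 0.0145 0 0 0 0" --pt "0.005 0.0145 0 0 0 0" --pt "0.005 0.0145 0 0 0 0"

```text
t: 24.7
position: [0.5627, 0.194, 0.154]
orientation: [0.0, 0.779, -0.628, -0.0]
force: [-0.5, 0.6, -1.5]
finger_gap: 0.0417
```

```bash
cat >> h.py <<'E'
def status(name=None):
    s=state(); c=cam("wrist"); q=s["orientation"]; yaw=np.degrees(2*np.arctan2(q[2],q[1]))
    print("tcp",s["position"].round(4),"jaw",yaw.round(1),"gap",round(s["finger_gap"],4),"t",s["t"])
    try: print("plate wrist",plate(c))
    except Exception as e: print(e)
    t=cam("top"); print("plate top",plate(t)); cups(t)
    if name:
        m=cmask(c,name,smin=110); u0,v0=proj(c,s["position"]+[0,0,.019])
        n,l,st,ce=cv2.connectedComponentsWithStats(m); i=1+np.argmin(np.hypot(*(ce[1:]-[u0,v0]).T)+1e4*(st[1:,4]<800))
        hull=cv2.convexHull(np.argwhere(l==i)[:,::-1].astype(np.float32)); W=np.array([ray(c,*p,s["position"][2]+.02)[:2]-s["position"][:2] for p in hull[:,0]]).astype(np.float32)
        (x,y),rr=cv2.minEnclosingCircle(W); a=np.radians(yaw)
        print("held",st[i],"world off",np.round([x,y,rr],4),"along jaw",round(x*np.cos(a)+y*np.sin(a),4),"along pad",round(-x*np.sin(a)+y*np.cos(a),4))
    return c
E
python3 - <<'E'
from h import *
c=status("blue"); cv2.imwrite("pics/w8.png",c["img"])
E
```

```text
tcp [0.5627 0.194  0.154 ] jaw -77.7 gap 0.0417 t 24.7
plate wrist ((array([0.57877883, 0.12668678]), np.float64(-5.76451488833662), np.float64(1.0015379383557041), np.float64(1.4009002394010928e-05)), ['red', 'yellow', 'green'])
plate top ((array([0.57709536, 0.12838638]), np.float64(-5.684087726986524), np.float64(1.000158287174353), np.float64(2.220446049250313e-16)), ['red', 'yellow'])
red 173 [ 0.5765 -0.1761] | red 144 [0.5534 0.0645] | yellow 173 [0.6358 0.081 ] | yellow 181 [ 0.4212 -0.2768] | green 153 [ 0.5913 -0.0569] | 
held [ 277  275   98   98 7538] world off [ 0.0035 -0.0004  0.0228] along jaw 0.0011 along pad 0.0033
```

View pics/w8.png

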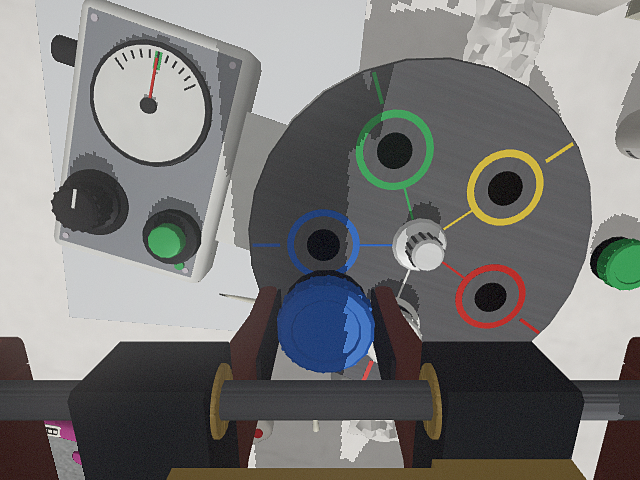

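The blue cup is held (325,322) over the plate. The plate is at home and the meter needle is still in the band. Lower and release.

Request:
step_arm --pt "-0.0005 0.0005 -0.03 0 0 0" --pt "-0.0005 0.0005 -0.06 0 0 0" --pt "-0.0005 0.0005 -0.08 0 0 0" --pt "-0.0005 0.0005 -0.092 0 0 0" --pt "-0.0005 0.0005 -0.098 0 0 0"

```text
t: 25.42
position: [0.5629, 0.1957, 0.0557]
orientation: [0.0, 0.779, -0.627, -0.0]
force: [0.1, -0.3, -0.2]
finger_gap: 0.0414
```

Request:
step_arm --pt "0 0 0 0 0 0" --pt "0 0 -0.001 0 0 0" --pt "0 0 -0.001 0 0 0"

```text
t: 25.8
position: [0.5631, 0.1959, 0.0556]
orientation: [-0.0, 0.779, -0.627, 0.0]
force: [-0.4, -0.3, -1.5]
finger_gap: 0.0418
```

Request:
step_arm --pt "0 0 0 0 0 0" --pt "0 0 0 0 0 0" --pt "0 0 0.01 0 0 0" --pt "0 0 0.04 0 0 0" --pt "0 0 0.09 0 0 0" --claw 0.6

```text
t: 26.42
position: [0.5617, 0.1954, 0.1452]
orientation: [0.001, 0.779, -0.627, -0.001]
force: [1.7, -0.8, 0.4]
finger_gap: 0.0528
```

Request:
step_arm --pt "-0.01 -0.03 0.03 0 0 10" --pt "-0.02 -0.06 0.06 0 0 20" --pt "-0.03 -0.08 0.1 0 0 30" --pt "-0.04 -0.1 0.12 0 0 40" --pt "-0.04 -0.1 0.12 0 0 50"

```text
t: 27.05
position: [0.5232, 0.0948, 0.268]
orientation: [-0.001, 0.971, -0.237, 0.002]
force: [0.6, 0.7, -0.7]
finger_gap: 0.0523
```

Request:
step_arm --pt "0 0 0 0 0 10" --pt "0 0 0 0 0 20" --pt "0 0 0 0 0 20" --pt "0 0 0 0 0 20" --claw 0.68

```text
t: 27.55
position: [0.5228, 0.0958, 0.2655]
orientation: [-0.0, 0.998, -0.069, 0.0]
force: [-0.6, -0.2, -0.3]
finger_gap: 0.0593
```

```bash
python3 - <<'E'
from h import *
c=status(); np.save("pics/w9.npy",c,allow_pickle=True)
print("ref",top(c,[.509,.1336],.066,.085),"blue",top(c,[.564,.195],.066,.085),blobs(c,"blue",.074,amin=300), blobs(c,"green",.024,amin=600))
E
```

```text
tcp [0.5228 0.0958 0.2655] jaw -7.9 gap 0.0593 t 27.55
plate wrist ((array([0.57886296, 0.12657781]), np.float64(-5.825334729355218), np.float64(0.9998739585155192), np.float64(3.783182895762682e-05)), ['red', 'yellow', 'green'])Traceback (most recent call last):
  File "<stdin>", line 2, in <module>
  File "h.py", line 75, in status
    t=cam("top"); print("plate top",plate(t)); cups(t)
                                    ~~~~~^^^
  File "h.py", line 53, in plate
    P={n:ringcentre(c,n) for n in HUE}; P={k:v for k,v in P.items() if v is not None}; return fitplate(P),list(P)
                                                                                              ~~~~~~~~^^^
  File "h.py", line 41, in fitplate
    A=np.array(A);b=np.array(b); s=np.linalg.lstsq(A,b,rcond=None)[0]
                                   ~~~~~~~~~~~~~~~^^^^^^^^^^^^^^^^
    _assert_2d(a, b)
    ~~~~~~~~~~^^^^^^
    raise LinAlgError('%d-dimensional array given. Array must be '
            'two-dimensional' % a.ndim)
numpy.linalg.LinAlgError: 1-dimensional array given. Array must be two-dimensional
```

```bash
sed -i 's/return fitplate(P),list(P)/return (fitplate(P) if len(P)>1 else None),list(P)/' h.py && python3 - <<'E'
from h import *
c=status(); np.save("pics/w9.npy",c,allow_pickle=True)
print("ref",top(c,[.509,.1336],.066,.085),"blue",top(c,[.564,.195],.066,.085),blobs(c,"blue",.074,amin=300), blobs(c,"green",.024,amin=600))
E
```

```text
tcp [0.5228 0.0958 0.2652] jaw -7.8 gap 0.0599 t 27.65
plate wrist ((array([0.57885695, 0.12662973]), np.float64(-5.829043284856163), np.float64(0.9999894239901073), np.float64(4.925600822761056e-05)), ['red', 'yellow', 'green'])
plate top (None, [])
red 173 [ 0.5765 -0.1761] | yellow 182 [ 0.4214 -0.2768] | green 152 [ 0.5914 -0.057 ] | 
ref (array([0.5104, 0.132 , 0.0729, 0.0216, 0.5104, 0.1326]), 1616) blue (array([0.5624, 0.195 , 0.0728, 0.0217, 0.5623, 0.1948]), 1912) [(np.int32(2710), array([353.9, 103.5]), array([0.5623, 0.1938, 0.074 ]))] [(np.int32(828), array([435.6, 129.5]), array([0.6453, 0.161 , 0.024 ]))]
```

Blue is within 1.6 mm of its ring and the plate is still at home. Next the green cup.

Request:
step_arm --pt "0.015 -0.03 -0.02 0 0 10" --pt "0.03 -0.06 -0.04 0 0 20" --pt "0.045 -0.1 -0.06 0 0 30" --pt "0.06 -0.13 -0.09 0 0 38" --pt "0.068 -0.153 -0.12 0 0 38"

```text
t: 28.38
position: [0.5916, -0.0586, 0.1443]
orientation: [0.0, 0.965, 0.262, 0.0]
force: [-0.3, -0.1, 0.6]
finger_gap: 0.0599
```

Request:
step_arm --pt "0 0 -0.03 0 0 0" --pt "0 0 -0.05 0 0 0" --pt "0 0 -0.05 0 0 0"

```text
t: 28.75
position: [0.5896, -0.0572, 0.0935]
orientation: [-0.001, 0.965, 0.261, -0.002]
force: [-0.7, 0.0, 0.2]
finger_gap: 0.0603
```

```bash
python3 - <<'E'
from h import *
s=state(); q=s["orientation"]; print(s["position"],np.degrees(2*np.arctan2(q[2],q[1])))
t=cam("top"); cups(t)
c=cam("wrist"); print(blobs(c,"green",.024,amin=600)); 
E
```

```text
[ 0.5895575  -0.05717221  0.0934834 ] 30.278141624101643
red 169 [ 0.5766 -0.1766] | red 148 [0.5535 0.0647] | yellow 177 [0.6352 0.0813] | yellow 183 [ 0.4214 -0.2767] | blue 235 [0.5662 0.2025] | 
[(np.int32(1926), array([328.1, 258.2]), array([ 0.5923, -0.0558,  0.024 ]))]
```

Request:
step_arm --pt "0.0015 0.0005 -0.03 0 0 0" --pt "0.0015 0.0005 -0.06 0 0 0" --pt "0.0015 0.0005 -0.08 0 0 0" --pt "0.0015 0.0005 -0.089 0 0 0" --pt "0.0015 0.0005 -0.089 0 0 0"

```text
t: 29.48
position: [0.5924, -0.0567, 0.0062]
orientation: [0.0, 0.965, 0.262, -0.0]
force: [-0.3, 0.1, 0.7]
finger_gap: 0.0595
```

Request:
step_arm --pt "0 0 0 0 0 0" --pt "0 0 0 0 0 0" --pt "0 0 0 0 0 0" --pt "0 0 0 0 0 0" --pt "0 0 0 0 0 0" --claw 0.35

```text
t: 30.1
position: [0.5927, -0.0568, 0.0069]
orientation: [0.0, 0.965, 0.262, 0.0]
force: [-1.0, 0.2, 6.0]
finger_gap: 0.0416
```

Request:
step_arm --pt "0 0 0.02 0 0 0" --pt "0 0 0.06 0 0 0" --pt "0 0 0.11 0 0 0" --pt "0 0 0.15 0 0 0" --pt "0 0 0.15 0 0 0"

```text
t: 30.72
position: [0.5946, -0.057, 0.1605]
orientation: [0.001, 0.965, 0.262, 0.003]
force: [0.2, -0.1, -0.4]
finger_gap: 0.0415
```

Request:
step_arm --pt "0.01 0.045 0 0 0 0" --pt "0.02 0.09 0 0 0 0" --pt "0.03 0.135 0 0 0 0" --pt "0.04 0.18 0 0 0 0" --pt "0.048 0.218 0 0 0 0"

```text
t: 31.35
position: [0.6395, 0.1629, 0.1548]
orientation: [-0.0, 0.965, 0.262, -0.001]
force: [-0.5, -0.9, 0.3]
finger_gap: 0.0416
```

Request:
step_arm --pt "0 0 0 0 0 0" --pt "0 0 0 0 0 0" --pt "0 0 0 0 0 0"

```text
t: 31.72
position: [0.6398, 0.16, 0.1556]
orientation: [0.0, 0.965, 0.261, -0.001]
force: [-0.2, -1.2, -0.5]
finger_gap: 0.0419
```

```bash
python3 - <<'E'
from h import *
c=status("green")
E
```

```text
tcp [0.6398 0.16   0.1556] jaw 30.3 gap 0.0419 t 31.725
plate wrist (None, ['red'])
plate top ((array([0.5772529 , 0.12846846]), np.float64(-5.774991323614875), np.float64(1.002137408221199), np.float64(1.5265566588595902e-16)), ['red', 'yellow'])
red 173 [ 0.5765 -0.1761] | red 142 [0.5533 0.0647] | yellow 172 [0.636 0.081] | yellow 181 [ 0.4214 -0.2767] | 
held [ 277  265   98   99 7466] world off [-0.0024  0.0048  0.0223] along jaw 0.0004 along pad 0.0053
```

Request:
step_arm --pt "0.0003 0 -0.03 0 0 0" --pt "0.0003 0 -0.06 0 0 0" --pt "0.0003 0 -0.08 0 0 0" --pt "0.0003 0 -0.092 0 0 0" --pt "0.0003 0 -0.0975 0 0 0"

```text
t: 32.45
position: [0.6407, 0.1612, 0.0582]
orientation: [-0.0, 0.965, 0.261, -0.0]
force: [1.0, -0.3, -0.3]
finger_gap: 0.0414
```

Request:
step_arm --pt "0 0 0 0 0 0" --pt "0 0 -0.001 0 0 0" --pt "0 0 -0.001 0 0 0"

```text
t: 32.83
position: [0.641, 0.1614, 0.0582]
orientation: [0.0, 0.965, 0.262, 0.001]
force: [-0.3, -0.1, -0.5]
finger_gap: 0.0412
```

Request:
step_arm --pt "0 0 0 0 0 0" --pt "0 0 0 0 0 0" --pt "0 0 0.01 0 0 0" --pt "0 0 0.04 0 0 0" --pt "0 0 0.09 0 0 0" --claw 0.6

```text
t: 33.45
position: [0.6394, 0.161, 0.1475]
orientation: [-0.0, 0.965, 0.262, -0.002]
force: [0.6, -0.4, -0.1]
finger_gap: 0.053
```

Request:
step_arm --pt "-0.02 -0.02 0.03 0 0 -10" --pt "-0.04 -0.04 0.06 0 0 -20" --pt "-0.06 -0.06 0.1 0 0 -30" --pt "-0.08 -0.07 0.12 0 0 -38" --pt "-0.1 -0.07 0.12 0 0 -38"

```text
t: 34.08
position: [0.5411, 0.0907, 0.2706]
orientation: [-0.0, 0.998, -0.068, 0.002]
force: [0.4, 0.3, -0.5]
finger_gap: 0.0528
```

Request:
step_arm --pt "0 0 0 0 0 0" --pt "0 0 0 0 0 0" --pt "0 0 0 0 0 0" --claw 0.68

```text
t: 34.45
position: [0.5412, 0.0914, 0.2673]
orientation: [0.0, 0.998, -0.067, -0.0]
force: [-0.4, -0.5, 0.0]
finger_gap: 0.0597
```

```bash
python3 - <<'E'
from h import *
c=status()
print("green",top(c,[.6393,.1618],.066,.085),"blue",top(c,[.564,.195],.066,.085)) 
E
```

```text
tcp [0.5412 0.0914 0.2673] jaw -7.7 gap 0.0597 t 34.45
plate wrist ((array([0.58051848, 0.12763843]), np.float64(-7.2306504442888055), np.float64(1.0137024288988283), np.float64(0.0012312550598434502)), ['red', 'yellow', 'green'])
plate top (None, [])
red 173 [ 0.5765 -0.1761] | yellow 183 [ 0.4211 -0.2767] | 
green (array([0.641 , 0.1623, 0.0727, 0.0219, 0.6403, 0.1625]), 1848) blue (array([0.5624, 0.1946, 0.0729, 0.0217, 0.5624, 0.1947]), 1888)
```

Request:
step_arm --pt "-0.02 -0.06 -0.01 0 0 -8" --pt "-0.04 -0.12 -0.02 0 0 -16" --pt "-0.06 -0.18 -0.03 0 0 -24" --pt "-0.08 -0.24 -0.05 0 0 -34" --pt "-0.1 -0.3 -0.07 0 0 -34"

```text
t: 35.17
position: [0.444, -0.1996, 0.2009]
orientation: [0.0, 0.934, -0.356, 0.0]
force: [0.4, 0.1, 0.0]
finger_gap: 0.0599
```

Request:
step_arm --pt "-0.01 -0.04 -0.02 0 0 0" --pt "-0.02 -0.068 -0.05 0 0 0" --pt "-0.02 -0.068 -0.08 0 0 0" --pt "-0.02 -0.068 -0.1 0 0 0" --pt "-0.02 -0.068 -0.1 0 0 0"

```text
t: 35.8
position: [0.4234, -0.2652, 0.0998]
orientation: [-0.0, 0.935, -0.356, -0.002]
force: [-0.1, -0.6, -0.1]
finger_gap: 0.0598
```

```bash
python3 - <<'E'
from h import *
import h
s=state(); q=s["orientation"]; print(s["position"],np.degrees(2*np.arctan2(q[2],q[1])))
t=cam("top"); cups(t); P={n:ringcentre(t,n) for n in ("red","yellow")}; print(P,fitplate(P))
c=cam("wrist"); print(blobs(c,"yellow",.024,amin=600)); 
E
```

```text
[ 0.42339134 -0.26524819  0.09975436] -41.68376013557657
red 174 [ 0.5768 -0.1761] | red 93 [0.5521 0.0629] | yellow 122 [0.6349 0.0817] | green 202 [0.6448 0.1715] | blue 293 [0.5659 0.1986] | 
{'red': array([0.54884803, 0.06423349]), 'yellow': array([0.62940037, 0.08177456])} (array([0.5770526 , 0.12843941]), np.float64(-5.715064303481982), np.float64(1.0018246997646536), np.float64(1.942890293094024e-16))
[(np.int32(2973), array([332.3, 269. ]), array([ 0.4231, -0.2754,  0.024 ])), (np.int32(968), array([477.5, 402.1]), array([ 0.4342, -0.4265,  0.024 ])), (np.int32(822), array([172.7, 406.1]), array([ 0.2617, -0.2778,  0.024 ])), (np.int32(3694), array([523.3, 470.4]), array([ 0.424 , -0.5037,  0.024 ])), (np.int32(704), array([258.8, 473.6]), array([ 0.2647, -0.3665,  0.024 ]))]
```

Request:
step_arm --pt "-0.0015 -0.011 -0.03 0 0 0" --pt "-0.0015 -0.011 -0.06 0 0 0" --pt "-0.0015 -0.011 -0.085 0 0 0" --pt "-0.0015 -0.011 -0.095 0 0 0" --pt "-0.0015 -0.011 -0.095 0 0 0"

```text
t: 36.52
position: [0.4231, -0.2768, 0.0066]
orientation: [0.0, 0.935, -0.356, 0.0]
force: [0.0, -0.7, 0.3]
finger_gap: 0.0595
```

Request:
step_arm --pt "0 0 0 0 0 0" --pt "0 0 0 0 0 0" --pt "0 0 0 0 0 0" --pt "0 0 0 0 0 0" --pt "0 0 0 0 0 0" --claw 0.35

```text
t: 37.15
position: [0.4231, -0.2769, 0.0071]
orientation: [0.0, 0.935, -0.356, 0.001]
force: [-1.0, 1.1, 6.5]
finger_gap: 0.0417
```

Request:
step_arm --pt "0 0 0.02 0 0 0" --pt "0 0 0.06 0 0 0" --pt "0 0 0.11 0 0 0" --pt "0 0 0.15 0 0 0" --pt "0 0 0.15 0 0 0"

```text
t: 37.78
position: [0.4245, -0.2779, 0.1594]
orientation: [0.001, 0.935, -0.356, 0.003]
force: [-0.1, -0.3, -0.3]
finger_gap: 0.0414
```

Request:
step_arm --pt "0.025 0.04 0 0 0 0" --pt "0.05 0.085 0 0 0 0" --pt "0.075 0.13 0 0 0 0" --pt "0.1 0.175 0 0 0 0" --pt "0.13 0.22 0 0 0 0"

```text
t: 38.4
position: [0.5522, -0.055, 0.1546]
orientation: [0.0, 0.935, -0.356, -0.001]
force: [0.7, -0.2, -0.9]
finger_gap: 0.0412
```

Request:
step_arm --pt "0.025 0.045 0 0 0 0" --pt "0.05 0.09 0 0 0 0" --pt "0.07 0.12 0 0 0 0" --pt "0.0785 0.1355 0 0 0 0" --pt "0.0785 0.1355 0 0 0 0"

```text
t: 39.02
position: [0.6306, 0.0792, 0.155]
orientation: [0.0, 0.935, -0.355, -0.001]
force: [-0.9, -0.3, -1.7]
finger_gap: 0.0411
```

```bash
python3 - <<'E'
from h import *
c=status("yellow")
E
```

```text
tcp [0.6306 0.0792 0.155 ] jaw -41.6 gap 0.0411 t 39.025
plate wrist (None, ['blue'])
plate top (None, [])
red 173 [ 0.5765 -0.1761] | 
held [ 277  272   98   98 7401] world off [0.0035 0.0021 0.0224] along jaw 0.0012 along pad 0.0039
```

Request:
step_arm --pt "0 0 -0.03 0 0 0" --pt "0 0 -0.06 0 0 0" --pt "0 0 -0.08 0 0 0" --pt "0 0 -0.092 0 0 0" --pt "0 0 -0.097 0 0 0"

```text
t: 39.75
position: [0.6312, 0.0785, 0.0589]
orientation: [0.0, 0.935, -0.356, -0.0]
force: [-0.0, -0.1, -1.8]
finger_gap: 0.0417
```

Request:
step_arm --pt "0 0 0 0 0 0" --pt "0 0 -0.001 0 0 0" --pt "0 0 -0.001 0 0 0"

```text
t: 40.12
position: [0.6316, 0.079, 0.0588]
orientation: [-0.0, 0.935, -0.356, 0.0]
force: [-0.3, -0.2, -1.6]
finger_gap: 0.0415
```

Request:
step_arm --pt "0 0 0 0 0 0" --pt "0 0 0 0 0 0" --pt "0 0 0.01 0 0 0" --pt "0 0 0.04 0 0 0" --pt "0 0 0.09 0 0 0" --claw 0.6

```text
t: 40.75
position: [0.6301, 0.0787, 0.1482]
orientation: [0.001, 0.935, -0.356, -0.001]
force: [1.0, 0.4, -0.5]
finger_gap: 0.0527
```

Request:
step_arm --pt "-0.02 0 0.03 0 0 10" --pt "-0.04 0 0.06 0 0 20" --pt "-0.06 0 0.1 0 0 30" --pt "-0.08 0 0.12 0 0 34" --pt "-0.08 0 0.12 0 0 34"

```text
t: 41.38
position: [0.5514, 0.079, 0.2707]
orientation: [-0.0, 0.998, -0.067, 0.002]
force: [0.9, -0.0, 0.8]
finger_gap: 0.053
```

Request:
step_arm --pt "0 0 0 0 0 0" --pt "0 0 0 0 0 0" --pt "0 0 0 0 0 0" --claw 0.68

```text
t: 41.75
position: [0.5513, 0.0788, 0.2672]
orientation: [0.0, 0.998, -0.067, -0.001]
force: [-0.5, -0.5, 0.5]
finger_gap: 0.0594
```

```bash
python3 - <<'E'
from h import *
c=status(); cv2.imwrite("pics/w10.png",c["img"]); np.save("pics/w10.npy",c,allow_pickle=True)
for n,p in dict(ref=[.5092,.1336],blue=[.564,.195],green=[.6393,.1618],yellow=[.6311,.0799]).items(): print(n,top(c,p,.066,.085))
print(ringcentre(c,"red"),"expected .5506 .0625")
E
```

```text
tcp [0.5513 0.0788 0.2672] jaw -7.7 gap 0.0594 t 41.75
plate wrist ((array([0.58078712, 0.12692474]), np.float64(-7.368014757438487), np.float64(1.0229685766289363), np.float64(0.0007849093439374344)), ['red', 'yellow', 'green'])
plate top (None, [])
red 173 [ 0.5765 -0.1761] | 
ref (array([0.5104, 0.132 , 0.073 , 0.0218, 0.5107, 0.1325]), 1656)
blue (array([0.5624, 0.1947, 0.0728, 0.0218, 0.5624, 0.1947]), 1964)
green (array([0.6408, 0.1621, 0.0727, 0.0218, 0.6404, 0.1624]), 1891)
yellow (array([0.6317, 0.0769, 0.0729, 0.0219, 0.6311, 0.078 ]), 1556)
[0.55054927 0.06250086] expected .5506 .0625
```

View pics/w10.png

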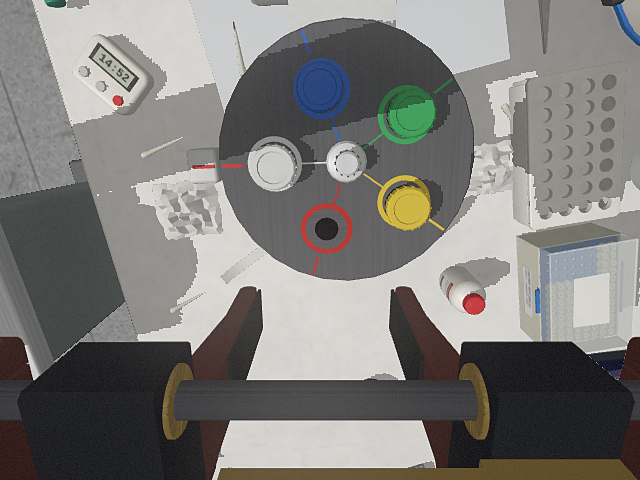

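White, blue, green and yellow stand on their rings, the red ring (327,229) is empty, and the tick at (231,166) is aligned with the line. Next the red cup.

Request:
step_arm --pt "0.005 -0.05 0 0 0 10" --pt "0.01 -0.1 -0.02 0 0 20" --pt "0.015 -0.15 -0.03 0 0 30" --pt "0.02 -0.2 -0.05 0 0 40" --pt "0.025 -0.255 -0.07 0 0 50"

```text
t: 42.48
position: [0.5765, -0.1777, 0.1976]
orientation: [0.0, 0.931, 0.364, 0.0]
force: [0.1, 0.9, -0.5]
finger_gap: 0.0598
```

Request:
step_arm --pt "0 0 -0.03 0 0 10" --pt "0 0 -0.06 0 0 20" --pt "0 0 -0.08 0 0 24" --pt "0 0 -0.1 0 0 24" --pt "0 0 -0.1 0 0 24"

```text
t: 43.1
position: [0.5753, -0.1758, 0.0966]
orientation: [-0.001, 0.837, 0.546, -0.001]
force: [0.2, 0.5, 0.6]
finger_gap: 0.0599
```

```bash
python3 - <<'E'
from h import *
s=state(); q=s["orientation"]; print(s["position"],np.degrees(2*np.arctan2(q[2],q[1])))
c=cam("wrist"); print(blobs(c,"red",.024,amin=600)); cups()
E
```

```text
[ 0.5752626  -0.17577893  0.09659779] 66.2466701729499
[(np.int32(3200), array([326.4, 256.9]), array([ 0.5749, -0.1753,  0.024 ]))]
red 124 [0.5529 0.061 ] | yellow 278 [0.6351 0.0807] | green 77 [0.6471 0.1782] | blue 255 [0.566  0.2016] |
```

Request:
step_arm --pt "0.0005 0 -0.03 0 0 0" --pt "0.0005 0 -0.06 0 0 0" --pt "0.0005 0 -0.085 0 0 0" --pt "0.0005 0 -0.092 0 0 0" --pt "0.0005 0 -0.092 0 0 0"

```text
t: 43.82
position: [0.5773, -0.1763, 0.0069]
orientation: [0.0, 0.837, 0.547, 0.0]
force: [-0.0, 0.8, 0.5]
finger_gap: 0.0598
```

Request:
step_arm --pt "0 0 0 0 0 0" --pt "0 0 0 0 0 0" --pt "0 0 0 0 0 0" --pt "0 0 0 0 0 0" --pt "0 0 0 0 0 0" --claw 0.35

```text
t: 44.45
position: [0.5774, -0.1764, 0.0073]
orientation: [0.001, 0.837, 0.547, 0.0]
force: [-0.8, -0.2, 6.2]
finger_gap: 0.0417
```

Request:
step_arm --pt "0 0 0.02 0 0 0" --pt "0 0 0.06 0 0 0" --pt "0 0 0.11 0 0 0" --pt "0 0 0.15 0 0 0" --pt "0 0 0.15 0 0 0"

```text
t: 45.08
position: [0.5789, -0.1769, 0.1607]
orientation: [0.003, 0.837, 0.547, 0.002]
force: [0.4, -0.0, -1.2]
finger_gap: 0.0418
```

Request:
step_arm --pt "-0.005 0.05 0 0 0 0" --pt "-0.01 0.1 0 0 0 0" --pt "-0.015 0.15 0 0 0 0" --pt "-0.02 0.2 0 0 0 0" --pt "-0.025 0.238 0 0 0 0"

```text
t: 45.7
position: [0.5503, 0.0636, 0.1553]
orientation: [-0.001, 0.837, 0.547, -0.001]
force: [-0.4, -0.3, -1.1]
finger_gap: 0.0414
```

Request:
step_arm --pt "0 0 0 0 0 0" --pt "0 0 0 0 0 0" --pt "0 0 0 0 0 0"

```text
t: 46.08
position: [0.5517, 0.0608, 0.156]
orientation: [-0.0, 0.837, 0.547, -0.0]
force: [-0.5, 0.0, -0.5]
finger_gap: 0.0417
```

```bash
python3 - <<'E'
from h import *
c=status("red")
E
```

```text
tcp [0.5517 0.0608 0.156 ] jaw 66.3 gap 0.0417 t 46.075
plate wrist (None, ['green'])
plate top (None, [])
blue 183 [0.5668 0.2048] | 
held [ 277  265   98   99 7482] world off [-0.0046  0.0022  0.0224] along jaw 0.0002 along pad 0.0051
```

Request:
step_arm --pt "0 0.0003 -0.03 0 0 0" --pt "0 0.0003 -0.06 0 0 0" --pt "0 0.0003 -0.08 0 0 0" --pt "0 0.0003 -0.092 0 0 0" --pt "0 0.0003 -0.0975 0 0 0"

```text
t: 46.8
position: [0.5518, 0.0618, 0.0583]
orientation: [-0.0, 0.837, 0.547, -0.0]
force: [-0.3, 1.2, -1.3]
finger_gap: 0.0416
```

Request:
step_arm --pt "0 0 0 0 0 0" --pt "0 0 -0.001 0 0 0" --pt "0 0 -0.001 0 0 0"

```text
t: 47.18
position: [0.5521, 0.0622, 0.0583]
orientation: [0.0, 0.837, 0.547, 0.0]
force: [0.5, -0.6, -1.7]
finger_gap: 0.0416
```

Request:
step_arm --pt "0 0 0 0 0 0" --pt "0 0 0 0 0 0" --pt "0 0 0.01 0 0 0" --pt "0 0 0.04 0 0 0" --pt "0 0 0.09 0 0 0" --claw 0.6

```text
t: 47.8
position: [0.5507, 0.0621, 0.148]
orientation: [-0.001, 0.837, 0.547, -0.001]
force: [-0.1, -0.9, 0.4]
finger_gap: 0.0527
```

Request:
step_arm --pt "0 0 0.04 0 0 -10" --pt "0 0 0.09 0 0 -20" --pt "0 0 0.12 0 0 -30" --pt "0 0.01 0.12 0 0 -40" --pt "0 0.02 0.12 0 0 -50"

```text
t: 48.42
position: [0.5519, 0.0823, 0.2693]
orientation: [0.0, 0.99, 0.139, 0.001]
force: [-0.0, -0.2, -0.0]
finger_gap: 0.0526
```

Request:
step_arm --pt "0 0 0 0 0 -10" --pt "0 0 0 0 0 -20" --pt "0 0 0 0 0 -22" --pt "0 0 0 0 0 -22" --pt "0 0 0 0 0 -22" --claw 0

```text
t: 49.05
position: [0.5517, 0.0821, 0.2679]
orientation: [-0.0, 0.999, -0.049, 0.0]
force: [0.3, 0.0, 0.3]
finger_gap: 0.0061
```

```bash
python3 - <<'E'
from h import *
c=status(); cv2.imwrite("pics/w11.png",c["img"]); np.save("pics/w11.npy",c,allow_pickle=True)
for n,p in dict(ref=[.5092,.1336],blue=[.564,.195],green=[.6393,.1618],yellow=[.6311,.0799],red=[.5506,.0625]).items(): print(n,p,top(c,p,.066,.085))
for b in blobs(c,"red",.048,amin=20): print(b) if b[2][0]<.49 else 0
E
```

```text
tcp [0.5517 0.0821 0.2679] jaw -5.6 gap 0.0061 t 49.05
plate wrist ((array([0.57956167, 0.12676348]), np.float64(-5.764018352000606), np.float64(1.0161997806525238), np.float64(0.0006423463263199869)), ['red', 'yellow', 'green'])
plate top (None, [])

ref [0.5092, 0.1336] (array([0.5103, 0.1304, 0.0729, 0.0218, 0.5105, 0.1309]), 1645)
blue [0.564, 0.195] (array([0.5608, 0.1943, 0.0729, 0.0218, 0.5608, 0.1944]), 1932)
green [0.6393, 0.1618] (array([0.6384, 0.1586, 0.0728, 0.0268, 0.6391, 0.1627]), 1935)
yellow [0.6311, 0.0799] (array([0.6287, 0.1046, 0.0729, 0.0161, 0.6286, 0.1033]), 361)
red [0.5506, 0.0625] (array([0.553 , 0.0618, 0.0729, 0.0217, 0.5532, 0.0626]), 1438)
(np.int32(81), array([120.5,  95.6]), array([0.3727, 0.2114, 0.048 ]))
(np.int32(66), array([204.5, 165. ]), array([0.439 , 0.1409, 0.048 ]))
(np.int32(61), array([233.7, 168. ]), array([0.4671, 0.1352, 0.048 ]))
(np.int32(22), array([  6.5, 450. ]), array([ 0.1274, -0.1791,  0.048 ]))
(np.int32(26), array([  3.6, 465.2]), array([ 0.1158, -0.202 ,  0.048 ]))
```

View pics/w11.png

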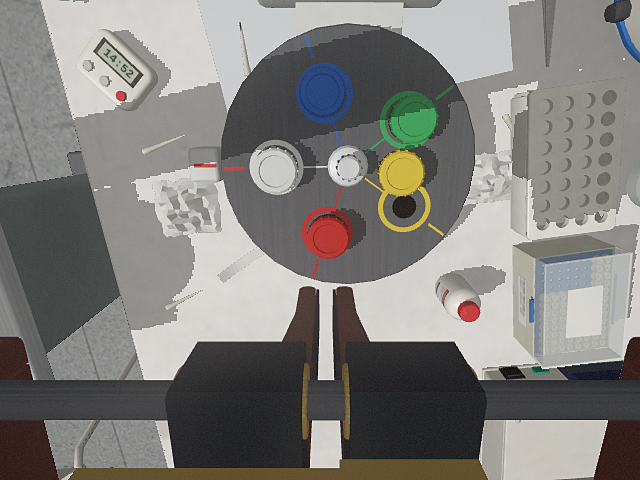

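The yellow cup has been knocked about 25–30 mm off its ring, now at (402,173) next to the green cup, and the plate has turned about +1.2°. I'll check whether the plate is still moving.

```bash
cat >> h.py <<'E'
HUB=np.array([.5789,.1266])
def tick(c):
    """plate angle (deg) from the red tick, and nose-line angle"""
    out=[]
    for a,p,w in blobs(c,"red",.05,amin=15,smin=90):
        d=ray(c,*p,.05)[:2]-HUB; rr=np.hypot(*d); 
        if .10<rr<.16 and d[0]<-.09: out.append((round(rr,4),round((np.degrees(np.arctan2(d[1],d[0]))-174.2+180)%360-180,2)))
    return out
E
python3 - <<'E'
from h import *
for n in ("w1","w5","w10","w11"): print(n,tick(np.load(f"pics/{n}.npy",allow_pickle=True).item())) if n!="w0" else 0
for i in range(3):
    c=cam("wrist"); print(state()["t"],tick(c))
    for n,p in dict(ref=[.5103,.1304],blue=[.5608,.1943],red=[.553,.0618]).items(): print(n,top(c,p,.066,.085)[0])
    print([ (b[0],b[2]) for b in blobs(c,"yellow",.074,amin=300) if b[2][1]>0])
np.save("pics/w12.npy",c,allow_pickle=True)
E
```

```text
w1 [(np.float64(0.1403), np.float64(-0.13)), (np.float64(0.1114), np.float64(-0.05))]
w5 [(np.float64(0.1406), np.float64(-0.05)), (np.float64(0.1115), np.float64(0.18))]
w10 [(np.float64(0.1405), np.float64(-0.02)), (np.float64(0.1118), np.float64(0.07))]
w11 [(np.float64(0.1398), np.float64(-0.1)), (np.float64(0.1116), np.float64(1.4))]
49.2 [(np.float64(0.14), np.float64(0.06)), (np.float64(0.1118), np.float64(1.46))]
ref [0.5104 0.1304 0.0729 0.0217 0.5106 0.1309]
blue [0.5606 0.1941 0.0729 0.0217 0.5608 0.1944]
red [0.5528 0.0616 0.0729 0.0218 0.5532 0.0626]
[(np.int32(2299), array([0.6262, 0.1088, 0.074 ]))]
49.25 [(np.float64(0.14), np.float64(0.03)), (np.float64(0.1117), np.float64(1.43))]
ref [0.5103 0.1305 0.073  0.0217 0.5106 0.1309]
blue [0.5609 0.1943 0.0729 0.0217 0.5609 0.1944]
red [0.5531 0.0617 0.073  0.0217 0.5532 0.0626]
[(np.int32(2301), array([0.6262, 0.1087, 0.074 ]))]
49.3 [(np.float64(0.1399), np.float64(0.04)), (np.float64(0.1115), np.float64(1.49))]
ref [0.5104 0.1303 0.0729 0.0217 0.5106 0.1309]
blue [0.5607 0.1942 0.0729 0.0217 0.5609 0.1943]
red [0.5531 0.0616 0.073  0.0216 0.5533 0.0626]
[(np.int32(2294), array([0.6262, 0.1088, 0.074 ]))]
```

The plate is stationary at +1.4°. I'll measure yellow and green precisely, including the rotated yellow ring.

```bash
python3 - <<'E'
from h import *
c=np.load("pics/w12.npy",allow_pickle=True).item(); s=state()
P=depthpts(c); m=cv2.erode(cmask(c,"yellow"),np.ones((3,3),np.uint8))>0; g=cv2.erode(cmask(c,"green"),np.ones((3,3),np.uint8))>0
for n,k in (("yellow",m),("green",g)):
    Q=P[k]; Q=Q[(Q[:,2]>.07)&(Q[:,2]<.077)&(Q[:,1]>0)&(Q[:,0]<.7)]; print(n,cv2.minEnclosingCircle(Q[:,:2].astype(np.float32)),Q[:,:2].mean(0),len(Q))
print("tcp",s["position"]); print("yring",ringcentre(c,"yellow"))
for a in (1.0,1.45): 
  for n,A in ANG.items():
    th=np.radians(-5.78+a+A); print(a,n,(HUB+.07*np.array([np.cos(th),np.sin(th)])).round(4))
E
```

```text
yellow ((0.6272850036621094, 0.11742515861988068), 0.021006764844059944) [0.62651531 0.1174815 ] 1495
green ((0.6397982835769653, 0.1634262204170227), 0.02108343131840229) [0.63883887 0.16170435] 1427
tcp [0.55173253 0.0821231  0.26773971]
yring [0.63208193 0.0786984 ]
1.0 ref [0.5091 0.1324]
1.0 blue [0.5629 0.1947]
1.0 green [0.6388 0.1629]
1.0 yellow [0.6319 0.0809]
1.0 red [0.5518 0.0621]
1.45 ref [0.5091 0.1319]
1.45 blue [0.5624 0.1946]
1.45 green [0.6385 0.1634]
1.45 yellow [0.6323 0.0813]
1.45 red [0.5523 0.0618]
```

Yellow is at (0.627,0.1175), 5 mm from green. Jaw axis −48° clears both the hub and the green cup by about 8 mm. Approach from above.

Request:
step_arm --pt "0.02 0.01 -0.01 0 0 -10" --pt "0.04 0.02 -0.03 0 0 -20" --pt "0.06 0.03 -0.06 0 0 -30" --pt "0.0753 0.035 -0.09 0 0 -40" --pt "0.0753 0.035 -0.118 0 0 -42.4" --claw 0.6

```text
t: 49.92
position: [0.628, 0.1175, 0.1485]
orientation: [-0.0, 0.913, -0.408, 0.0]
force: [-0.9, -0.5, -0.5]
finger_gap: 0.0469
```

Request:
step_arm --pt "0 0 0 0 0 0" --pt "0 0 0 0 0 0" --pt "0 0 0 0 0 0" --pt "0 0 0 0 0 0"

```text
t: 50.42
position: [0.6276, 0.1172, 0.151]
orientation: [-0.001, 0.913, -0.407, 0.001]
force: [-0.4, 0.4, -0.4]
finger_gap: 0.0526
```

```bash
python3 - <<'E'
from h import *
s=state(); q=s["orientation"]; print(s["position"],np.degrees(2*np.arctan2(q[2],q[1])),s["finger_gap"])
c=cam("wrist"); P=depthpts(c)
for n in ("yellow","green"):
    Q=P[cv2.erode(cmask(c,n),np.ones((3,3),np.uint8))>0]; Q=Q[(Q[:,2]>.07)&(Q[:,2]<.077)&(Q[:,1]>0)&(Q[:,0]<.7)]; print(n,cv2.minEnclosingCircle(Q[:,:2].astype(np.float32)),Q[:,:2].mean(0),len(Q))
cv2.imwrite("pics/w13.png",c["img"])
E
```

```text
[0.62759175 0.11721427 0.1510263 ] -48.05473341551742 0.05262951049106255
yellow ((0.6281806230545044, 0.11701211333274841), 0.02150474302470684) [0.62850556 0.117771  ] 2831
green ((0.6401391625404358, 0.16371306777000427), 0.021715911105275154) [0.640619   0.16413315] 3306
```

View pics/w13.png

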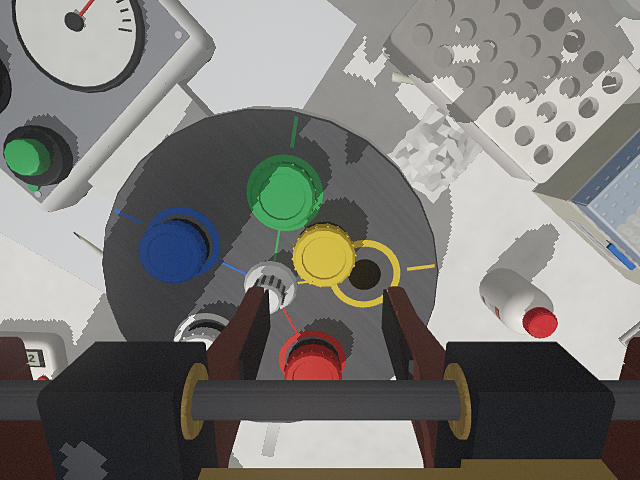

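The view confirms yellow at (323,257) beside the hub and green. The hub seems to have a wider foot, so I'll check its profile for finger clearance first.

```bash
python3 - <<'E'
from h import *
c=np.load("pics/w1.npy",allow_pickle=True).item()
P=depthpts(c).reshape(-1,3); d=np.hypot(P[:,0]-.5789,P[:,1]-.1266)
for a in np.arange(.007,.025,.002):
    k=(d>a)&(d<a+.002)&(P[:,2]<.1); print(round(a,3),k.sum(),np.percentile(P[k,2],[5,50,95]).round(4))
a=np.radians(132); r=np.array([np.cos(a),np.sin(a)]); t=np.array([-r[1],r[0]]); y=np.array([.6277,.1172])
for n,p in (("hub",[.5789,.1266]),("green",[.640,.1635])): v=np.array(p)-y; print(n,v@r,v@t)
E
```

```text
0.007 104 [0.0744 0.0758 0.0769]
0.009 147 [0.0598 0.0743 0.0761]
0.011 150 [0.0547 0.0622 0.0743]
0.013 113 [0.0537 0.0548 0.0562]
0.015 172 [0.0531 0.0543 0.0556]
0.017 187 [0.0508 0.053  0.0547]
0.019 221 [0.0486 0.0499 0.0516]
0.021 247 [0.0485 0.0497 0.051 ]
0.023 280 [0.0484 0.0496 0.0511]
hub 0.03963913494979982 0.02997563978352363
green 0.026177298961389418 -0.04012142842778707
```

Clear (hub axis is 30 mm off the pad axis). Descend and grip.

Request:
step_arm --pt "0 0 -0.03 0 0 0" --pt "0 0 -0.06 0 0 0" --pt "0 0 -0.08 0 0 0" --pt "0 0 -0.092 0 0 0" --pt "0 0 -0.093 0 0 0"

```text
t: 51.1
position: [0.6269, 0.1171, 0.0563]
orientation: [0.0, 0.913, -0.407, -0.0]
force: [-0.2, 0.5, 0.2]
finger_gap: 0.0528
```

Request:
step_arm --pt "0 0 0 0 0 0" --pt "0 0 0 0 0 0" --pt "0 0 0 0 0 0" --pt "0 0 0 0 0 0" --pt "0 0 0 0 0 0" --claw 0.35

```text
t: 51.72
position: [0.6277, 0.1173, 0.0576]
orientation: [-0.0, 0.913, -0.407, 0.001]
force: [-0.6, 0.4, 5.9]
finger_gap: 0.0415
```

Request:
step_arm --pt "0 0 0.015 0 0 0" --pt "0 0 0.04 0 0 0" --pt "0 0 0.07 0 0 0" --pt "0 0 0.1 0 0 0" --pt "0.004 -0.036 0.1 0 0 8"

```text
t: 52.35
position: [0.6327, 0.0827, 0.1603]
orientation: [-0.001, 0.94, -0.34, 0.002]
force: [-0.8, -0.3, -0.4]
finger_gap: 0.0416
```

Request:
step_arm --pt "0 0 0 0 0 0" --pt "0 0 0 0 0 0" --pt "0 0 0 0 0 0" --pt "0 0 0 0 0 0"

```text
t: 52.85
position: [0.6308, 0.0818, 0.1565]
orientation: [0.0, 0.94, -0.342, -0.0]
force: [-0.3, 0.2, -0.7]
finger_gap: 0.0414
```

```bash
python3 - <<'E'
from h import *
c=status("yellow"); np.save("pics/w14.npy",c,allow_pickle=True); P=depthpts(c); print(tick(c))
for n in ("green","blue"):
    Q=P[cv2.erode(cmask(c,n),np.ones((3,3),np.uint8))>0]; Q=Q[(Q[:,2]>.07)&(Q[:,2]<.077)&(Q[:,1]>0)&(Q[:,0]<.7)]; print(n,cv2.minEnclosingCircle(Q[:,:2].astype(np.float32)) if len(Q) else 0)
print("yring",ringcentre(c,"yellow")); cv2.imwrite("pics/w14.png",c["img"])
E
```

```text
tcp [0.6308 0.0818 0.1565] jaw -40.1 gap 0.0414 t 52.85
plate wrist (None, ['blue'])
plate top (None, [])

held [ 277  271   97   97 7384] world off [0.0037 0.003  0.0223] along jaw 0.0009 along pad 0.0047
[(np.float64(0.1139), np.float64(1.26)), (np.float64(0.1375), np.float64(-0.1))]
green ((0.640190839767456, 0.16390493512153625), 0.021679824218153954)
blue ((0.5627243518829346, 0.19391590356826782), 0.02109745889902115)
yring None
```

View pics/w14.png

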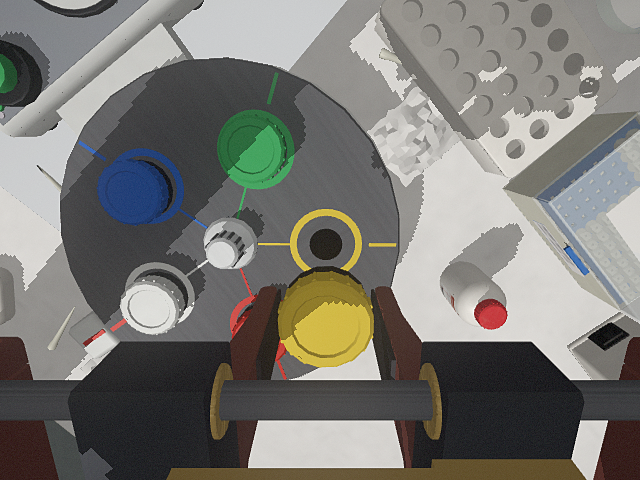

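The yellow cup is held again and the plate is steady at +1.3°; the yellow ring (325,244) is centred on the jaw axis. I'll place it there, then turn the plate home by the hub.

Request:
step_arm --pt "-0.0003 -0.001 -0.03 0 0 0" --pt "-0.0003 -0.001 -0.06 0 0 0" --pt "-0.0003 -0.001 -0.08 0 0 0" --pt "-0.0003 -0.001 -0.092 0 0 0" --pt "-0.0003 -0.001 -0.0975 0 0 0"

```text
t: 53.58
position: [0.6308, 0.0802, 0.0588]
orientation: [0.0, 0.939, -0.343, -0.0]
force: [0.1, -0.4, -0.3]
finger_gap: 0.0417
```

Request:
step_arm --pt "0 0 0 0 0 0" --pt "0 0 -0.001 0 0 0" --pt "0 0 -0.001 0 0 0"

```text
t: 53.95
position: [0.6312, 0.0802, 0.0589]
orientation: [-0.0, 0.939, -0.343, 0.0]
force: [0.1, 0.2, -0.9]
finger_gap: 0.0415
```

Request:
step_arm --pt "0 0 0 0 0 0" --pt "0 0 0 0 0 0" --pt "0 0 0.01 0 0 0" --pt "0 0 0.04 0 0 0" --pt "0 0 0.09 0 0 0" --claw 0.6

```text
t: 54.58
position: [0.6296, 0.08, 0.1483]
orientation: [0.001, 0.939, -0.343, -0.001]
force: [0.7, -0.4, -0.6]
finger_gap: 0.0527
```

Request:
step_arm --pt "-0.02 0.01 0.04 0 0 10" --pt "-0.04 0.01 0.08 0 0 20" --pt "-0.06 0.01 0.12 0 0 30" --pt "-0.07 0.02 0.14 0 0 34" --pt "-0.07 0.02 0.14 0 0 34"

```text
t: 55.2
position: [0.5613, 0.1006, 0.2908]
orientation: [-0.0, 0.999, -0.053, 0.002]
force: [0.4, 0.3, 0.5]
finger_gap: 0.0527
```

Request:
step_arm --pt "0 0 0 0 0 0" --pt "0 0 0 0 0 0" --pt "0 0 0 0 0 0" --claw 0.4

```text
t: 55.58
position: [0.5606, 0.0999, 0.2872]
orientation: [0.0, 0.999, -0.053, -0.001]
force: [-0.2, 0.2, -0.2]
finger_gap: 0.0351
```

```bash
cat >> h.py <<'E'
def check(c):
    """cups against rings for plate angle estimated from the tick"""
    s=state(); q=s["orientation"]; print("tcp",s["position"].round(4),"jaw",np.degrees(2*np.arctan2(q[2],q[1])).round(1),"t",s["t"])
    tk=tick(c); a=[x[1] for x in tk if x[0]<.12]; a=a[0] if a else 0; print("tick",tk)
    P=depthpts(c); C=[];L=[]
    for n,A in ANG.items():
        th=np.radians(-5.78+a+A); R=HUB+.07*np.array([np.cos(th),np.sin(th)])
        Q=P[(P[...,2]>.068)&(P[...,2]<.078)]; Q=Q[np.hypot(*(Q[:,:2]-R).T)<.033]
        if len(Q)<50: print(n,"none"); continue
        (x,y),rr=cv2.minEnclosingCircle(Q[:,:2].astype(np.float32)); print(n,"ring",R.round(4),"cup-ring mm",((np.array([x,y])-R)*1e3).round(1),"r",round(rr,4)); C.append([x,y])
    print("mean of cups",np.mean(C,0).round(4))
E
python3 - <<'E'
from h import *
c=cam("wrist"); np.save("pics/w15.npy",c,allow_pickle=True); check(c)
print("before:"); check(np.load("pics/w5.npy",allow_pickle=True).item())
E
```

```text
tcp [0.5607 0.0999 0.2873] jaw -6.1 t 55.625
tick [(np.float64(0.1401), np.float64(0.04)), (np.float64(0.1121), np.float64(1.4))]
ref ring [0.5091 0.1319] cup-ring mm [ 0.9 -1.3] r 0.0218
blue ring [0.5624 0.1946] cup-ring mm [-1.6 -0.4] r 0.0216
green ring [0.6385 0.1633] cup-ring mm [1.6 0.7] r 0.0218
yellow ring [0.6322 0.0813] cup-ring mm [-0.7 -2.4] r 0.0216
red ring [0.5522 0.0619] cup-ring mm [ 0.9 -0.2] r 0.0217
mean of cups [0.5791 0.1259]
before:
tcp [0.5607 0.0999 0.2873] jaw -6.1 t 55.625
tick [(np.float64(0.1406), np.float64(-0.05)), (np.float64(0.1115), np.float64(0.18))]
ref ring [0.5092 0.1334] cup-ring mm [ 0.9 -1.3] r 0.0218
blue none
green none
yellow none
red none
mean of cups [0.5102 0.1321]
```

All five cups are within ~2.5 mm of their rings, and the plate is at +1.4°. Pinch the hub and turn it home.

Request:
step_arm --pt "0.0183 0.0267 -0.05 0 0 0" --pt "0.0183 0.0267 -0.1 0 0 0" --pt "0.0183 0.0267 -0.14 0 0 0" --pt "0.0183 0.0267 -0.17 0 0 0" --pt "0.0183 0.0267 -0.18 0 0 0"

```text
t: 56.25
position: [0.5778, 0.1265, 0.106]
orientation: [0.0, 0.999, -0.053, -0.002]
force: [0.2, -0.5, -0.3]
finger_gap: 0.0351
```

Request:
step_arm --pt "0 0 0 0 0 0" --pt "0 0 0 0 0 0" --pt "0 0 0 0 0 0"

```text
t: 56.62
position: [0.5799, 0.127, 0.1096]
orientation: [-0.0, 0.999, -0.053, 0.001]
force: [0.4, 0.4, -0.2]
finger_gap: 0.0349
```

Request:
step_arm --pt "-0.0005 -0.0003 -0.015 0 0 0" --pt "-0.0005 -0.0003 -0.03 0 0 0" --pt "-0.0005 -0.0003 -0.043 0 0 0" --pt "-0.0005 -0.0003 -0.047 0 0 0" --pt "-0.0005 -0.0003 -0.047 0 0 0"

```text
t: 57.25
position: [0.5783, 0.1265, 0.0607]
orientation: [0.0, 0.999, -0.053, -0.0]
force: [-0.0, -0.3, -0.2]
finger_gap: 0.0352
```

Request:
step_arm --pt "0 0 0 0 0 0" --pt "0 0 0 0 0 0" --pt "0 0 0 0 0 0" --pt "0 0 0 0 0 0" --claw 0.15 --squeeze 10

```text
t: 57.75
position: [0.5778, 0.1266, 0.0616]
orientation: [0.0, 0.999, -0.053, -0.001]
force: [-5.9, 1.1, 5.2]
finger_gap: 0.0216
```

```bash
python3 - <<'E'
from h import *
s=state(); q=s["orientation"]; print(s["position"],np.degrees(2*np.arctan2(q[2],q[1])),s["finger_gap"],s["force"],s["ft_torque"])
c=cam("wrist"); print(tick(c)); print(blobs(c,"red",.05,amin=15,smin=90)); print("expected",proj(c,[HUB[0]-.1115,HUB[1]+.011,.05]))
E
```

```text
[0.57776363 0.12660962 0.06155136] -6.073558503119581 0.021556259629078228 [-5.90334329  1.05346586  5.17197075] [ 0.19914885  0.89711107 -0.03986803]
[(np.float64(0.1375), np.float64(-0.67)), (np.float64(0.1113), np.float64(1.12))]
[(np.int32(1570), array([281.9, 330.9]), array([0.555 , 0.1104, 0.05  ])), (np.int32(1625), array([368.9, 329.9]), array([0.5991, 0.1063, 0.05  ])), (np.int32(281), array([ 47.6, 295.3]), array([0.4423, 0.1421, 0.05  ])), (np.int32(281), array([101.7, 302.1]), array([0.4679, 0.1357, 0.05  ])), (np.int32(560), array([632. , 361.2]), array([0.7342, 0.0737, 0.05  ])), (np.int32(260), array([306.7, 367.3]), array([0.565 , 0.0878, 0.05  ])), (np.int32(16), array([  5.8, 356.8]), array([0.4096, 0.1105, 0.05  ])), (np.int32(250), array([ 13.6, 372.7]), array([0.4104, 0.1008, 0.05  ])), (np.int32(2369), array([ 22.5, 450.3]), array([0.398 , 0.0508, 0.05  ])), (np.int32(2412), array([303.6, 442.2]), array([0.5574, 0.0398, 0.05  ])), (np.int32(331), array([370. , 439.9]), array([0.5946, 0.0375, 0.05  ])), (np.int32(1917), array([620.3, 451.4]), array([0.7348, 0.0147, 0.05  ])), (np.int32(17), array([ 52.9, 475.5]), array([0.4096, 0.0312, 0.05  ]))]
expected (np.float64(99.5323459652812), np.float64(298.70016743234726))
```

Request:
step_arm --pt "0 0 0 0 0 -0.4" --pt "0 0 0 0 0 -0.8" --pt "0 0 0 0 0 -1.2" --pt "0 0 0 0 0 -1.4" --pt "0 0 0 0 0 -1.4"

```text
t: 58.42
position: [0.5777, 0.1266, 0.0615]
orientation: [0.0, 0.998, -0.065, -0.001]
force: [-4.5, 1.1, 4.3]
finger_gap: 0.0217
```

Request:
step_arm --pt "0 0 0 0 0 0" --pt "0 0 0 0 0 0" --pt "0 0 0 0 0 0"

```text
t: 58.8
position: [0.5777, 0.1266, 0.0615]
orientation: [0.0, 0.998, -0.065, -0.001]
force: [-5.0, 2.4, 5.2]
finger_gap: 0.0219
```

```bash
python3 - <<'E'
from h import *
s=state(); q=s["orientation"]; print(np.degrees(2*np.arctan2(q[2],q[1])),s["ft_torque"])
c=cam("wrist"); print(tick(c))
E
```

```text
-7.4739921846275275 [ 0.19132598  0.89583119 -0.01062837]
[(np.float64(0.1379), np.float64(-0.67)), (np.float64(0.1114), np.float64(-0.33))]
```

Turned by 1.4°. Release and rise straight, then verify from above.

Request:
step_arm --pt "0 0 0 0 0 0" --pt "0 0 0 0 0 0" --pt "0 0 0.02 0 0 0" --pt "0 0 0.06 0 0 0" --pt "0 0 0.11 0 0 0" --claw 0.4

```text
t: 59.48
position: [0.5783, 0.1264, 0.173]
orientation: [0.0, 0.998, -0.065, -0.0]
force: [0.4, -0.3, -0.7]
finger_gap: 0.0352
```

Request:
step_arm --pt "-0.018 -0.027 0.05 0 0 1.4" --pt "-0.018 -0.027 0.1 0 0 1.4" --pt "-0.018 -0.027 0.115 0 0 1.4" --pt "-0.018 -0.027 0.115 0 0 1.4" --pt "-0.018 -0.027 0.115 0 0 1.4" --claw 0

```text
t: 60.1
position: [0.5596, 0.0995, 0.2846]
orientation: [0.0, 0.999, -0.053, -0.001]
force: [-0.0, -1.0, -0.1]
finger_gap: 0.0007
```

```bash
python3 - <<'E'
from h import *
c=cam("wrist"); check(c); print(tick(cam("wrist")))
E
```

```text
tcp [0.5596 0.0995 0.2843] jaw -6.1 t 60.15
tick [(np.float64(0.1402), np.float64(-0.13)), (np.float64(0.1116), np.float64(-0.25))]
ref ring [0.5093 0.134 ] cup-ring mm [ 1.  -1.5] r 0.0217
blue ring [0.5644 0.1951] cup-ring mm [-1.8 -0.4] r 0.0216
green ring [0.6395 0.1616] cup-ring mm [1.7 0.4] r 0.0219
yellow ring [0.6309 0.0797] cup-ring mm [-0.7 -2.5] r 0.0219
red ring [0.5504 0.0627] cup-ring mm [ 0.8 -0.5] r 0.0218
mean of cups [0.5791 0.1257]
[(np.float64(0.1402), np.float64(-0.15)), (np.float64(0.1115), np.float64(-0.24))]
```

Plate within ~0.2° of home and stationary, all cups on their rings. Go to the console, verifying the needle on the way.

Request:
step_arm --pt "0 0.05 0 0 0 0" --pt "-0.005 0.1 0 0 0 0" --pt "-0.01 0.15 -0.01 0 0 0" --pt "-0.013 0.2 -0.02 0 0 0" --pt "-0.013 0.25 -0.03 0 0 0"

```text
t: 60.82
position: [0.5467, 0.351, 0.2543]
orientation: [0.001, 0.999, -0.053, -0.001]
force: [1.0, 0.2, 0.8]
finger_gap: 0.0002
```

Request:
step_arm --pt "0 0 0 0 0 0" --pt "0 0 0 0 0 0" --pt "0 0 0 0 0 0"

```text
t: 61.2
position: [0.5477, 0.3483, 0.2561]
orientation: [0.0, 0.999, -0.054, -0.0]
force: [0.1, -0.9, -0.2]
finger_gap: 0.0008
```

```bash
python3 - <<'E'
from h import *
c=cam("wrist"); print(state()["position"]); print(needle(c,piv=[.6337,.3254]))
P=depthpts(c); Q=P[cmask(c,"green")>0]; Q=Q[(Q[:,2]>.055)&(np.hypot(Q[:,0]-.546,Q[:,1]-.304)<.03)]; print(cv2.minEnclosingCircle(Q[:,:2].astype(np.float32)),Q.mean(0),np.percentile(Q[:,2],[5,50,95]))
K=depthpts(c).reshape(-1,3);d=np.hypot(K[:,0]-.5463,K[:,1]-.3045)
for a in (0,.008,.012,.014,.016): k=(d>a)&(d<a+.002)&(K[:,2]<.1);print(a,np.percentile(K[k,2],[5,50,95]).round(4))
E
```

```text
[0.54783886 0.34831866 0.25637835]
(np.float32(-0.1561737), 50, array([0.6522, 0.3242]), np.float64(1.9609127333243945))
((0.5462433695793152, 0.30463212728500366), 0.011672555468976498) [0.5458495  0.30584226 0.06349081] [0.06197808 0.0636061  0.06487411]
0 [0.0631 0.0642 0.065 ]
0.008 [0.0626 0.0637 0.0648]
0.012 [0.0524 0.0537 0.055 ]
0.014 [0.0526 0.0538 0.0549]
0.016 [0.0527 0.0538 0.0551]
```

Request:
step_arm --pt "-0.0015 -0.0435 -0.05 0 0 0" --pt "-0.0015 -0.0435 -0.1 0 0 0" --pt "-0.0015 -0.0435 -0.14 0 0 0" --pt "-0.0015 -0.0435 -0.17 0 0 0" --pt "-0.0015 -0.0435 -0.176 0 0 0"

```text
t: 61.88
position: [0.5452, 0.3045, 0.0787]
orientation: [0.001, 0.999, -0.054, -0.001]
force: [-0.1, 0.1, 0.3]
finger_gap: 0.0006
```

Request:
step_arm --pt "0 0 0 0 0 0" --pt "0 0 -0.005 0 0 0" --pt "0 0 -0.01 0 0 0" --pt "0 0 -0.013 0 0 0" --pt "0 0 -0.013 0 0 0"

```text
t: 62.5
position: [0.5459, 0.306, 0.0671]
orientation: [0.0, 0.999, -0.053, -0.0]
force: [-0.4, -0.6, 0.3]
finger_gap: 0.0006
```

Request:
step_arm --pt "0 -0.001 -0.003 0 0 0" --pt "0 -0.001 -0.005 0 0 0" --pt "0 -0.001 -0.007 0 0 0" --pt "0 -0.001 -0.008 0 0 0" --pt "0 -0.001 -0.008 0 0 0"

```text
t: 63.12
position: [0.5462, 0.3051, 0.0594]
orientation: [-0.0, 0.999, -0.053, 0.0]
force: [-1.1, -1.4, 1.7]
finger_gap: 0.0002
```

Request:
step_arm --pt "0 0 -0.001 0 0 0" --pt "0 0 -0.002 0 0 0" --pt "0 0 -0.002 0 0 0"

```text
t: 63.5
position: [0.5463, 0.3052, 0.0582]
orientation: [-0.0, 0.999, -0.053, 0.0]
force: [-1.8, -2.0, 10.7]
finger_gap: 0.0006
```

The force jumped to 10.7 N, so the key is fully down. Retract and do the final checks.

Request:
step_arm --pt "0 0 0.01 0 0 0" --pt "0 0 0.04 0 0 0" --pt "0 0 0.09 0 0 0" --pt "0 0 0.14 0 0 0" --pt "0 0 0.19 0 0 0"

```text
t: 64.12
position: [0.5455, 0.3048, 0.2486]
orientation: [0.0, 0.999, -0.053, -0.0]
force: [0.9, 0.6, -0.8]
finger_gap: 0.0008
```

Request:
step_arm --pt "0.01 -0.05 0.03 0 0 0" --pt "0.01 -0.1 0.04 0 0 0" --pt "0.01 -0.15 0.04 0 0 0" --pt "0.01 -0.19 0.04 0 0 0" --pt "0.01 -0.19 0.04 0 0 0"

```text
t: 64.75
position: [0.5556, 0.1128, 0.2872]
orientation: [0.0, 0.999, -0.055, -0.0]
force: [-0.0, 0.3, -0.7]
finger_gap: 0.0009
```

Request:
step_arm --pt "0 0 0 0 0 0" --pt "0 0 0 0 0 0" --pt "0 0 0 0 0 0"

```text
t: 65.12
position: [0.556, 0.116, 0.2871]
orientation: [-0.0, 0.999, -0.052, -0.0]
force: [1.2, 0.7, 0.0]
finger_gap: 0.0004
```

```bash
python3 - <<'E'
from h import *
c=cam("wrist"); check(c); print(needle(c,piv=[.6337,.3254])); cv2.imwrite("pics/w20.png",c["img"])
t=cam("top"); print("grey",top(t,[.6,-.372],.02,.04))
E
```

```text
tcp [0.556  0.1159 0.2871] jaw -6.0 t 65.175
tick [(np.float64(0.1397), np.float64(-0.28)), (np.float64(0.1118), np.float64(-0.3))]
ref ring [0.5093 0.134 ] cup-ring mm [ 1.2 -1.6] r 0.0218
blue ring [0.5644 0.1951] cup-ring mm [-1.7 -0.5] r 0.0217
green ring [0.6396 0.1615] cup-ring mm [1.5 0.3] r 0.0219
yellow ring [0.6309 0.0797] cup-ring mm [-0.8 -2.4] r 0.0221
red ring [0.5503 0.0627] cup-ring mm [ 1.3 -0.4] r 0.022
mean of cups [0.5792 0.1257]
(None, 0)
grey (array([ 0.5998, -0.3701,  0.0276,  0.0219,  0.5989, -0.3693]), 180)
```

View pics/w20.png

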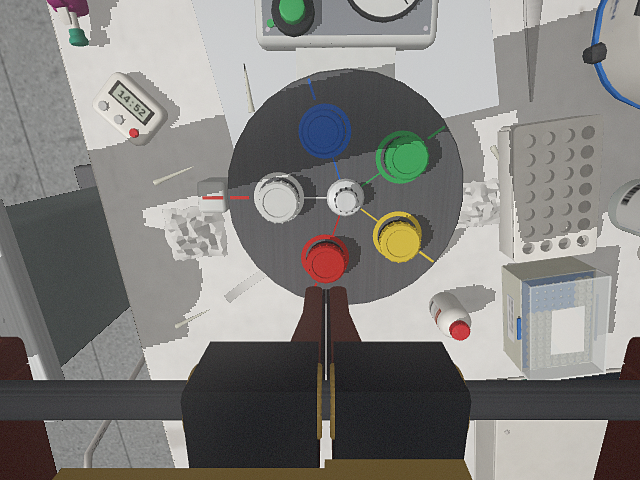

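The final view shows all five cups on their rings and the tick (240,197) in line with the home line (212,197). The bottle and timer have not moved. Handing in.

```bash
python3 -c "
from workcell import r
print(r.close_job())"
```

```text
the job is handed in; nothing more can be done
None
```

The job is done as asked and handed in at about 65 s.

- **Used cup and zeroing:** The grey cup is in the tray. With the white cup on its ring and the plate at home, I turned the zero knob until the needle pointed into the green band. It last read within about 2° of the band's middle, just before I pressed the key.
- **Sample cups:** All four were there, and each stands on its own ring. The yellow cup was knocked off its ring after I placed it, and the plate turned 1.4° with it. I put the cup back and turned the plate home by the hub.
- **Start key:** I pressed it last. The force rose to 10.7 N at the end of its travel, about 6 mm down.

**Last checks:**
- The red tick is in line with the home line, about 0.3° off my fitted home direction (nose line about the same), and the plate is still.
- Cups are 1.3–2.5 mm off ring centre by camera; yellow is the worst, and part of that is likely camera bias.
- The bottle and timer look unmoved in the last picture. I never went near the marker and did not re-measure it.
- I did not read the needle again after the key press, because the meter was only partly in the last view.

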